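# Pin the brim die in the hat press

## Task

Set up the hat press: put the hat brush that was left on the die away in the wooden tray, swing the clamp lever fully open towards the robot, and only then turn the die by its posts until its holes line up with those of the bed underneath. Take every locking pin out of the wooden holder and push each one fully home through a hole of the die into the bed, and once all are in, throw the clamp lever all the way back over, away from the robot, to lock the press. Leave the other things on the table where they are.

Things in the scene. Friction and masses are not known exactly. Their poses are not given: they have to be found in the camera images.
- die (a joint): The die: aluminium plate 20 mm thick (top face 82 mm above the table), round, 80 mm radius, with four drilled ears and two upright posts; it lies on the dark bed and turns about the bed's z axis. Angle in rad, counter-clockwise from above; at 0, and only there, its four holes are over the bed's. Range -0.3 to 1.3, starts at 0.4 to 1.1. Stiff: 0.5 N m (5 N at a post), stays where left
- bed: The press bed: a dark cast-iron body fixed to the table, 60 mm high, with a round middle of 78 mm radius and four square ears (50 mm wide) out to 130 mm from its axis. Origin: on its axis, at table height; z up, x roughly away from the robot. The clamp lever stands on an arm on its -y side
- bed_hole0 (a point): Mouth of the bed's hole 0 (top of the ear, 60 mm above the table, on the hole's axis, 105 mm from the bed's axis): round, upright, 19 mm across, open right down to the table; covered by the die's ear when the holes are in line
- bed_hole1 (a point): Mouth of the bed's hole 1 (top of the ear, 60 mm above the table, on the hole's axis, 105 mm from the bed's axis): round, upright, 19 mm across, open right down to the table; covered by the die's ear when the holes are in line
- bed_hole2 (a point): Mouth of the bed's hole 2 (top of the ear, 60 mm above the table, on the hole's axis, 105 mm from the bed's axis): round, upright, 19 mm across, open right down to the table; covered by the die's ear when the holes are in line
- bed_hole3 (a point): Mouth of the bed's hole 3 (top of the ear, 60 mm above the table, on the hole's axis, 105 mm from the bed's axis): round, upright, 19 mm across, open right down to the table; covered by the die's ear when the holes are in line
- die_hole0 (a point): Mouth of the die's hole 0 (top face of the die, on the hole's axis, 105 mm from the bed's axis): round, 19 mm across, straight through the die's 20 mm; stands above bed_hole0 when the die is at 0. The die's other three holes follow at quarter turns and then stand above the bed's other holes
- post0 (a point): Top centre of the die's turning post 0: upright dark round steel post, 22 mm across, 60 mm tall above the die's top face (its top 142 mm above the table), 105 mm from the bed's axis; the two posts stand opposite each other, each midway between two ears
- post1 (a point): Top centre of the die's turning post 1: upright dark round steel post, 22 mm across, 60 mm tall above the die's top face (its top 142 mm above the table), 105 mm from the bed's axis; the two posts stand opposite each other, each midway between two ears
- pin0: Locking pin (2 to 4 present, all alike; absent: None). 135 mm long; origin: centre of its lower (nose) end, z up along it. Steel shank 16 mm, round-nosed; collar 30 mm across, 75 to 81 mm up; black handle 22 mm across, 81 to 135 mm up. 0.2 kg. Starts upright, loose, in a holder socket, nose 10 mm above the table. Home in the press: collar on the die, nose 7 mm above the table
- pin1: Locking pin (2 to 4 present, all alike; absent: None). 135 mm long; origin: centre of its lower (nose) end, z up along it. Steel shank 16 mm, round-nosed; collar 30 mm across, 75 to 81 mm up; black handle 22 mm across, 81 to 135 mm up. 0.2 kg. Starts upright, loose, in a holder socket, nose 10 mm above the table. Home in the press: collar on the die, nose 7 mm above the table
- pin2: Locking pin (2 to 4 present, all alike; absent: None). 135 mm long; origin: centre of its lower (nose) end, z up along it. Steel shank 16 mm, round-nosed; collar 30 mm across, 75 to 81 mm up; black handle 22 mm across, 81 to 135 mm up. 0.2 kg. Starts upright, loose, in a holder socket, nose 10 mm above the table. Home in the press: collar on the die, nose 7 mm above the table
- pin3: Locking pin (2 to 4 present, all alike; absent: None). 135 mm long; origin: centre of its lower (nose) end, z up along it. Steel shank 16 mm, round-nosed; collar 30 mm across, 75 to 81 mm up; black handle 22 mm across, 81 to 135 mm up. 0.2 kg. Starts upright, loose, in a holder socket, nose 10 mm above the table. Home in the press: collar on the die, nose 7 mm above the table
- holder: Pin holder: a fixed wooden block 130 x 130 x 70 mm with four upright square sockets 18.5 mm wide and 60 mm deep at (+-35, +-35) mm. Origin: centre of its underside. Stands to the left or the right of the press
- lever (a joint): The press's clamp lever: value 0 leaning 0.55 rad towards the robot (open; bed's -x), upright at 0.55, 1.1 leaning away from the robot (locked; bed's +x); swings about a level axis along the bed's y, stays where it is left, needs about 4 N at the knob. Starts locked, at 0.97 to 1.1
- lever_knob (a point): Centre of the round black knob (28 mm across) at the end of the clamp lever; a 12 mm steel rod joins it to the lever's pivot 90 mm away, which lies 42 mm above the table at (-35, -175) mm in the bed's frame
- brush: Hat brush: dark wooden back 150 x 42 x 18 mm on a grey bristle block 130 x 34 x 20 mm (stiff), 38 mm high in all, about 0.15 kg. Origin: centre of its underside, x along its length, z up. Starts lying, bristles down, on top of the die's middle
- tray: Open wooden tray, fixed, 240 x 160 x 45 mm outside, walls 8 mm and floor about 8 mm thick. Origin: centre of its underside, x along its length. Stands on the other side of the press from the pin holder
- glue: Bystander, not to be moved: white glue bottle, 54 mm across, 150 mm tall; origin at the centre of its underside
- tape: Bystander, not to be moved: red roll of tape, 90 mm across, 25 mm high; origin at the centre of its underside
- tin: Bystander, not to be moved: plain steel tin, 70 mm across, 75 mm tall; origin at the centre of its underside
- weight: Bystander, not to be moved: brass weight, 60 mm across, 52 mm tall; origin at the centre of its underside
Things that resemble listed ones, but are neither listed nor needed, are in the scene too. Leave any green or red look-alike of the brush alone. What is shaped like the pin2 but blue is not meant.

How it is judged:
By the outcome, as a careful person would: the job done as asked, in the order asked, and still so for the second after the job is handed in, with the robot touching nothing.
Of pin0, pin1, pin2, pin3 only 2 to 4 are there at a start; the rules pass over those that are not, and their reading is None.
At some moment in a run one of brush may be knocked a few centimetres aside while the robot is not near it.
It also fails if it takes over 210 s, if anything falls off the work surface, if the arm or the gripper's body presses on something with over 40 N, if the wrist force passes 120 N, or if a joint passes its speed limit or range.

## Robot

A 6-joint arm with a two-finger parallel gripper is mounted at the origin on the work surface. World frame = base frame: x ahead of the robot, y to its left, z up, the work surface at z = 0. Lengths are in m, angles in rad, forces in N, time in s.
With the tool pointing down it reaches from about 0.375 to 0.975 m from the base axis. Payload 3.8 kg.
Tool frame: the origin (TCP) lies at the very end of the fingers, on their centre line; the grasp point (between the pads) lies bot.grasp_offset behind it (bot.grasp_offset is the distance from the TCP to the grasp point, in m); y points along the fingers, x is the direction in which the jaws open and shut, and the axes are right-handed (so a half turn about y gives the same grasp; the last joint's range is limited). The gripper opens to 85 mm and grips with 20 to 120 N. Pads are 22 mm wide; open, the fingers measure 114 mm over their backs; the gripper's body (76 mm by 85 mm) begins 54 mm behind the grasp point. The pads swing forward as they close: fully open they stand 13 mm farther back than shut.
Start: joints at [1.074, 0.264, 1.604, -0, 1.274, -0.037], TCP at [0.3, 0.605, 0.231] pointing down, gripper open.
Joint ranges: [-2.63, 2.63], [-0.94, 2.18], [0.31, 2.57], [-1.31, 4.45], [0, 2.66], [-2.55, 2.55]. Speed limits (rad/s): [2.57, 2.57, 3.14, 3.14, 3.14, 3.14].

## Interface

Orientations are given as a rotation vector (axis times angle).
In Python, from workcell import sensors, read_camera, job, bot gives the robot as it stands.
- The arm moves only by the tool arm_command, never from a script. Its argument "deltas" is a list of rows, each a list of 4 numbers: the shift along the tool's x, y, z in m, then the turn about the tool's y in rad. A call has 1 to 20 rows; each row shifts and turns the commanded pose from where the row before left it, along the tool's axes as they then stand; what a row does not reach is not made up. A row lasts 1/8 s, in which the tool goes at most 62.5 mm and 10.7 degrees, less where a joint would pass 70% of its speed; a pose out of reach is approached as far as the arm can. A call is refused whole if a number of a shift passes 0.0625 or a number of a turn 0.188, either way. A call with a gripper value outside its range is refused whole. "fingers" is the finger opening in m, from 0 to 0.0854, set as the call begins (left out, the last holds). The fingers move at their own pace and stop on an object; "newtons" is the grip in N (left out, the last holds). Time passes only in rows, so rows that do not move let the fingers close. It gives the time, the measured TCP pose, the force and the opening at its end, in the units of the state.
- sensors.read_state(): the state, without advancing time (a new reading comes with each control period).
- read_camera(name): name is "scene" or "top" or "wrist"; returns a dict with "color" (384x512x3 uint8, red, green, blue), "vfov" (degrees; the focal length in pixels is half the picture's height over the tangent of half this angle, whatever the lens; pixels are square), "cx", "cy" (the principal point, pixels), "dist_coeffs" ([k1, k2, p1, p2, k3] as OpenCV has them; the pictures are not rectified), "R" (3x3) and "t" (3): a world point X has camera coordinates R X + t; the wrist camera has in their place "T_tool_cam" (4x4, takes a point from camera to tool coordinates, whose origin is the TCP and whose axes are the tool frame's). Camera axes: x right, y down, z forward; pixel columns grow to the right and rows downward; lengths in m; the calibration is good to about 2 mm. A picture is of the moment at which its call begins: read the wrist's pose just before it. There is no depth.
- job.finish_job(): hands the job in, once; it reports no verdict.
The state is a dict: "time": time; "q": joint angles; "joint_vel": joint speeds; "joint_torque": joint torques, N m; "tool_pos": TCP position; "tcp_rot": TCP orientation; "wrist_force": force on the tool from outside, world axes, zero at the start; "torque": the same for the moment, N m; "width": opening from 0.0 (shut) to 1.0 (fully open).
Only numpy, scipy, OpenCV 4.12 (cv2) and the standard library are available. Lean on these libraries where they do the work, as an engineer would, in place of code of your own. Each camera call takes 0.05 s, during which the arm holds its last target.

## Working session

There is one attempt and no reset: what is moved stays moved. The work goes in short steps, Python scripts to look and compute and a tool call to move; the robot and the scene stay as the last step left them, time stands still between calls to the robot, and variables do not carry over. Pictures are saved under pics/ and viewed, and the job is handed in when it is done.

Besides the shell and the picture viewer there is one more tool, called after ">>>" by a JSON object that holds its "fn" and its "kwargs", one argument or row to a line. arm_command: Moves the arm, as the interface text tells. Its arguments: {"type":"object","properties":{"deltas":{"type":"array"},"fingers":{"type":"number"},"newtons":{"type":"number"}},"required":["deltas"]}

```bash
ls; mkdir -p pics
python3 - <<'E'
from workcell import sensors, read_camera, job, bot
import cv2
print(sensors.read_state()); print(bot.grasp_offset)
for n in ["scene","top","wrist"]:
    c=read_camera(n); cv2.imwrite(f"pics/{n}0.png",cv2.resize(c["color"][:,:,::-1],None,fx=1.5,fy=1.5,interpolation=cv2.INTER_CUBIC))
    print(n,{k:v for k,v in c.items() if k!="color"})
E
```

```text
pics
{'time': 0.0, 'q': array([ 1.07408859e+00,  2.64804511e-01,  1.60536346e+00, -3.74849772e-05,
        1.27366004e+00, -3.68799498e-02]), 'joint_vel': array([-0.00040108,  0.00126714,  0.00156857, -0.0005014 ,  0.00242837,
       -0.00057472]), 'joint_torque': array([ 9.67317028e-04, -5.15091741e+01, -3.67327523e+01, -3.49309266e-05,
        1.26078946e-02,  1.73887707e-05]), 'tool_pos': array([0.29922143, 0.60425927, 0.22993308]), 'tcp_rot': array([-1.39348185, -0.8627563 ,  0.86590916]), 'wrist_force': array([ 0.13274114,  0.69814424, -0.30792481]), 'torque': array([0.02543005, 0.00471671, 0.03376634]), 'width': 0.9957495038736766}
0.0187
scene {'vfov': 46.451863629041526, 'cx': 254.7355533587869, 'cy': 194.46098113709016, 'dist_coeffs': array([0.05393652, 0.        , 0.        , 0.        , 0.        ]), 'R': array([[ 0.75419479,  0.65662021, -0.00633379],
       [ 0.46150079, -0.53689272, -0.70623171],
       [-0.46712659,  0.52971323, -0.70795244]]), 't': array([-0.37818499, -0.15533952,  1.58467777])}
top {'vfov': 51.1611589147037, 'cx': 259.075817165876, 'cy': 194.84720824243053, 'dist_coeffs': array([-0.04056537,  0.        ,  0.        ,  0.        ,  0.        ]), 'R': array([[-0.00416438, -0.99987574, -0.01520377],
       [-0.99725595,  0.00527629, -0.07384258],
       [ 0.07391363,  0.01485454, -0.99715401]]), 't': array([-0.00763583,  0.51918535,  1.39288947])}
wrist {'vfov': 65.03976614829926, 'cx': 256.3863686391108, 'cy': 185.02973651645303, 'dist_coeffs': array([-0.0588988,  0.       ,  0.       ,  0.       ,  0.       ]), 'T_tool_cam': array([[ 9.99999986e-01,  1.59837788e-04,  4.44574811e-05,
         3.75428703e-04],
       [ 8.65459930e-06, -3.17862128e-01,  9.48136946e-01,
        -1.43634783e-01],
       [ 1.65679462e-04, -9.48136932e-01, -3.17862125e-01,
         8.27707376e-02],
       [ 0.00000000e+00,  0.00000000e+00,  0.00000000e+00,
         1.00000000e+00]])}
```

View pics/scene0.png

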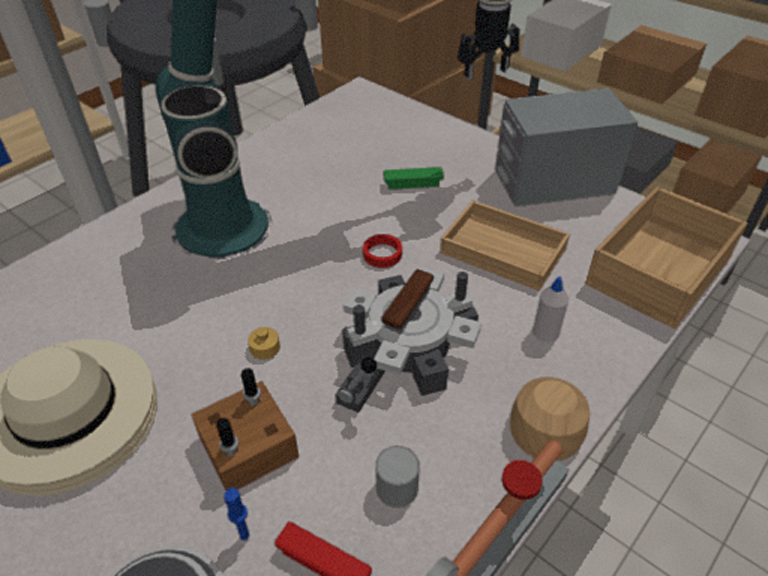

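View pics/top0.png

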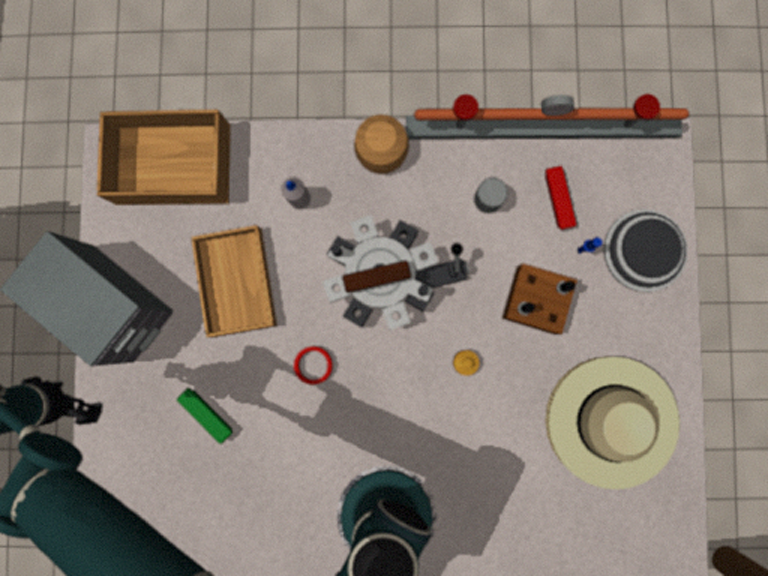

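View pics/wrist0.png

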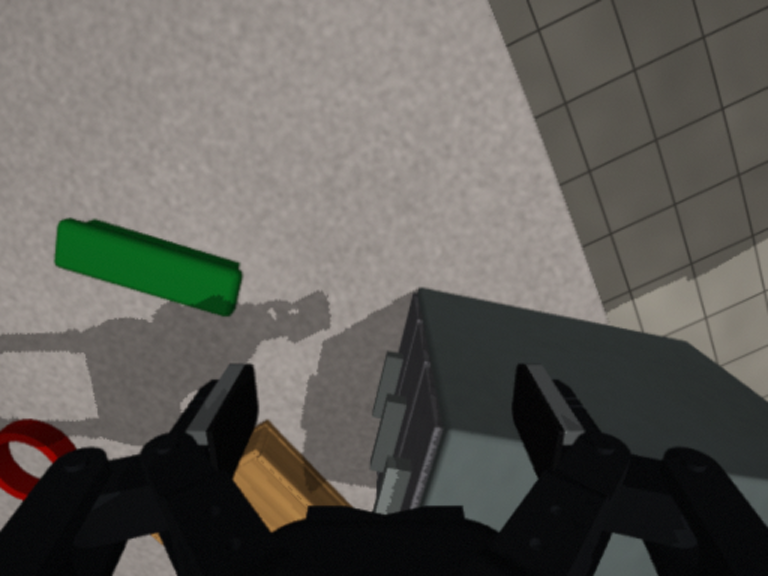

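```bash
cat > h.py <<'E'
from workcell import sensors, read_camera, job, bot
import cv2, numpy as np, os
from scipy.spatial.transform import Rotation as Ro
def K(c):
    f=192/np.tan(np.radians(c["vfov"]/2)); return np.array([[f,0,c["cx"]],[0,f,c["cy"]],[0,0,1]])
def ext(c,s=None):
    if "R" in c: return c["R"],c["t"]
    s=s or c["state"]; T=np.eye(4); T[:3,:3]=Ro.from_rotvec(s["tcp_rot"]).as_matrix(); T[:3,3]=s["tool_pos"]
    M=np.linalg.inv(T@c["T_tool_cam"]); return M[:3,:3],M[:3,3]
def cam(n):
    s=sensors.read_state(); c=read_camera(n); c["state"]=s; return c
def load(f): return np.load(f,allow_pickle=True).item()
def snap(n,tag):
    c=cam(n); np.save(f"pics/{tag}.npy",c,allow_pickle=True); return c
def ray(c,p):
    R,t=ext(c); u=cv2.undistortPoints(np.array([[p]],float),K(c),c["dist_coeffs"])[0,0]
    d=R.T@np.array([u[0],u[1],1]); o=-R.T@t; return o,d/np.linalg.norm(d)
def atz(c,p,z):
    o,d=ray(c,p); return o+d*(z-o[2])/d[2]
def proj(c,X):
    R,t=ext(c); X=np.atleast_2d(np.asarray(X,float))
    return cv2.projectPoints(X,cv2.Rodrigues(R)[0],t,K(c),c["dist_coeffs"])[0][:,0]
def tri(*cp):
    A=np.zeros((3,3));b=np.zeros(3)
    rs=[ray(c,p) for c,p in cp]
    for o,d in rs:
        P=np.eye(3)-np.outer(d,d); A+=P; b+=P@o
    X=np.linalg.solve(A,b); e=[np.linalg.norm((np.eye(3)-np.outer(d,d))@(X-o)) for o,d in rs]
    return X,np.round(e,4)
def crop(c,x0,y0,x1,y1,s,out,grid=10):
    im=cv2.resize(c["color"][y0:y1,x0:x1,::-1],None,fx=s,fy=s,interpolation=cv2.INTER_CUBIC)
    for x in range((x0//grid+1)*grid,x1,grid):
        cv2.line(im,(int((x-x0+.5)*s),0),(int((x-x0+.5)*s),6),(0,0,255),1)
        if x%(2*grid)==0: cv2.putText(im,str(x),(int((x-x0+.5)*s)-10,16),0,.35,(0,0,255),1)
    for y in range((y0//grid+1)*grid,y1,grid):
        cv2.line(im,(0,int((y-y0+.5)*s)),(6,int((y-y0+.5)*s)),(0,0,255),1)
        if y%(2*grid)==0: cv2.putText(im,str(y),(8,int((y-y0+.5)*s)+4),0,.35,(0,0,255),1)
    cv2.imwrite(f"pics/{out}.png",im)
def st():
    s=sensors.read_state(); R=Ro.from_rotvec(s["tcp_rot"]).as_matrix()
    print("t",round(s["time"],2),"pos",s["tool_pos"].round(4),"x",R[:,0].round(3),"z",R[:,2].round(3),"w",round(s["width"]*85.4,1),"F",s["wrist_force"].round(1)); return s,R
E
python3 - <<'E'
from h import *
s,R=st(); print(R.round(3))
a=snap("scene","s0");b=snap("top","t0")
crop(a,210,160,340,280,6,"c1"); crop(b,205,130,320,225,6.5,"c2")
crop(a,120,235,210,325,6.5,"c3"); crop(b,325,165,395,230,9,"c4")
E
```

```text
t 0.15 pos [0.2993 0.6044 0.2302] x [ 0.444  0.896 -0.002] z [-0.896  0.444  0.   ] w 85.8 F [ 0.2 -0.1  0.5]
[[ 0.444 -0.001 -0.896]
 [ 0.896 -0.002  0.444]
 [-0.002 -1.     0.   ]]
```

View pics/c1.png

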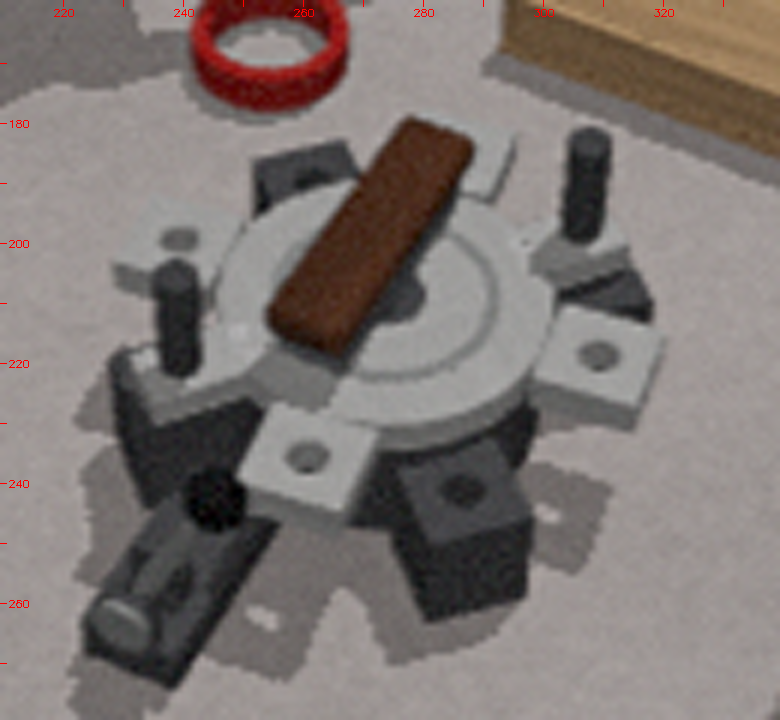

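View pics/c2.png

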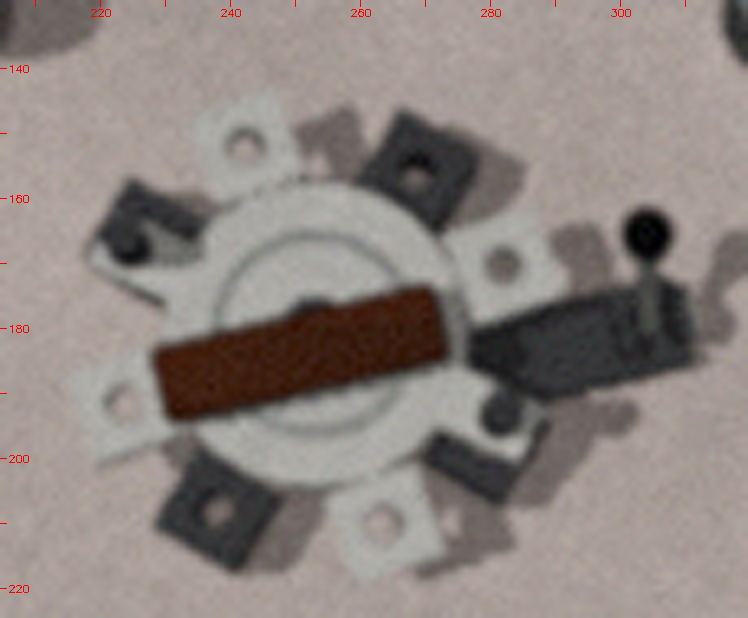

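View pics/c3.png

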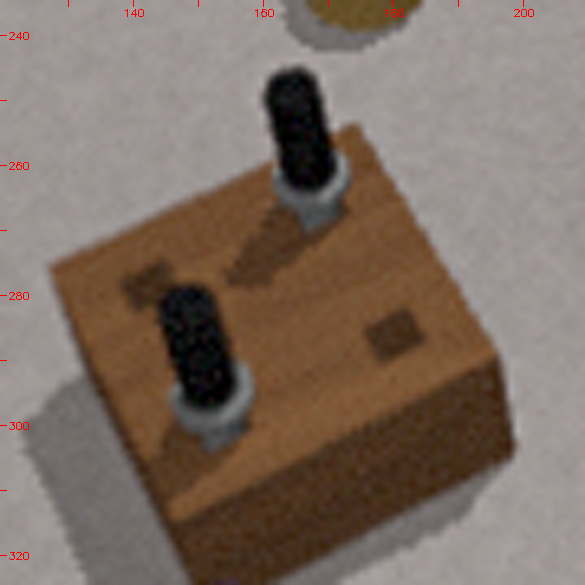

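View pics/c4.png

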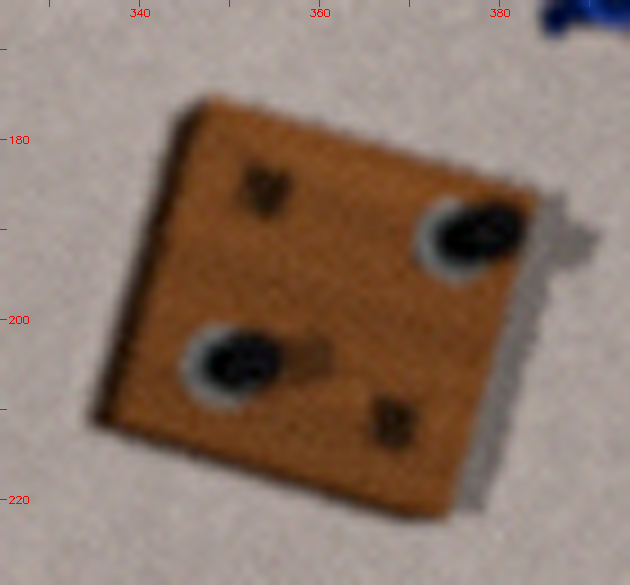

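```bash
cat > m0.py <<'E'
from h import *
a=load("pics/s0.npy");b=load("pics/t0.npy")
for z,n,c,ps in [(.082,"die top",b,[(242,152.5),(282,170.2),(263.5,209.8),(223.8,191.5)]),(.082,"die sc",a,[(239,199.5),(260.7,235.5),(309.3,218.5)]),
 (.06,"bed top",b,[(268.3,156),(238,208)]),(.06,"bed sc",a,[(266.5,241),(261.5,189.5)]),(.142,"post top",b,[(225,167),(281.5,193)]),(.142,"post sc",a,[(240,205),(307.5,183.5)])]:
    print(n,[atz(c,p,z)[:2].round(4).tolist() for p in ps])
print("post0 tri",tri((a,(240,205)),(b,(281.5,193))),tri((a,(307.5,183.5)),(b,(225,167))))
print("knob",tri((a,(245.3,242.7)),(b,(303.8,165.5))))
E
python3 m0.py
```

```text
die top [[0.6589, 0.0463], [0.5975, -0.0888], [0.4641, -0.0257], [0.5264, 0.1079]]
die sc [[0.464, -0.0256], [0.5992, -0.0871], [0.6617, 0.0473]]
bed top [[0.6501, -0.043], [0.4715, 0.0614]]
bed sc [[0.6119, -0.0776], [0.4721, 0.0655]]
post top [[0.601, 0.098], [0.5156, -0.084]]
post sc [[0.5208, -0.081], [0.6082, 0.1039]]
post0 tri (array([ 0.51776298, -0.08197948,  0.14035749]), array([0.0029, 0.0029])) (array([0.60465713, 0.1011972 , 0.14088271]), array([0.0046, 0.0046]))
knob (array([ 0.60735788, -0.15784849,  0.12456423]), array([0.0008, 0.0008]))
```

```bash
cat > m1.py <<'E'
from h import *
a=load("pics/s0.npy");b=load("pics/t0.npy")
bt=[(152,350),(435,283),(450,357),(175,422)]; bs=[(410,115),(475,145),(335,352),(268,310)]
T=[np.array(p)/6.5+[205,130] for p in bt]; S=[np.array(p)/6+[210,160] for p in bs]
Pt=np.array([atz(b,p,.12) for p in T]);Ps=np.array([atz(a,p,.12) for p in S])
print(Pt.round(4),Ps.round(4)); print(Pt.mean(0),Ps.mean(0)); print(tri((a,np.mean(S,0)),(b,np.mean(T,0))))
tr=[np.array(p)/1.5-.5+.17 for p in [(192,240),(259,227),(275,325),(208,336)]]
P=np.array([atz(b,p,.045) for p in tr]);print("tray",P.round(3),P.mean(0))
E
python3 m1.py
python3 - <<'E'
from h import *
a=load("pics/s0.npy");b=load("pics/t0.npy")
crop(a,285,125,385,200,7,"c5"); crop(b,120,140,190,230,6.5,"c6")
E
```

```text
[[ 0.5484  0.0889  0.12  ]
 [ 0.5815 -0.054   0.12  ]
 [ 0.544  -0.0613  0.12  ]
 [ 0.5119  0.0773  0.12  ]] [[ 0.5208  0.0833  0.12  ]
 [ 0.5576  0.0872  0.12  ]
 [ 0.5923 -0.0582  0.12  ]
 [ 0.5531 -0.0584  0.12  ]]
[0.54644248 0.01270835 0.12      ] [0.55596616 0.01347924 0.12      ]
(array([0.54950132, 0.01510992, 0.11144414]), array([0.0031, 0.0031]))
tray [[0.644 0.451 0.045]
 [0.673 0.293 0.045]
 [0.444 0.253 0.045]
 [0.419 0.409 0.045]] [0.54495563 0.3512465  0.045     ]
```

View pics/c5.png

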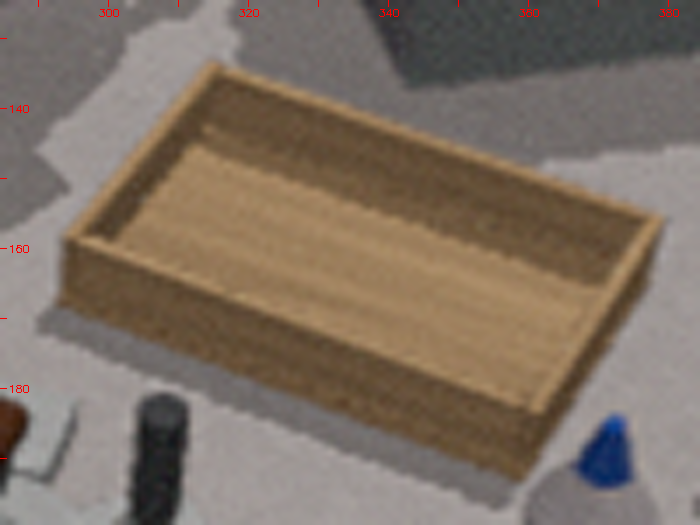

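View pics/c6.png

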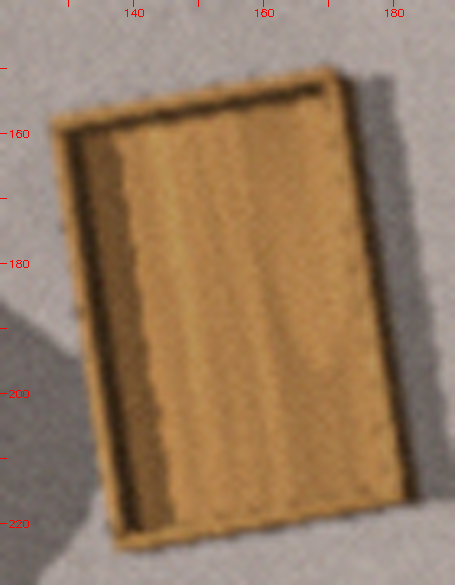

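>>> {"fn": "arm_command", "kwargs": {
  "deltas": [
    [-0.0297, 0, -0.0347, 0],
    [-0.0297, 0, -0.0347, 0],
    [-0.0297, 0, -0.0347, 0],
    [-0.0297, 0, -0.0347, 0],
    [-0.0297, 0, -0.0347, 0],
    [-0.0297, 0, -0.0347, 0],
    [-0.0297, 0, -0.0347, 0],
    [-0.0297, 0, -0.0347, 0],
    [-0.0297, 0, -0.0347, 0],
    [-0.0297, 0, -0.0347, 0],
    [-0.0297, 0, -0.0347, 0],
    [-0.0297, 0, -0.0347, 0],
    [-0.0297, 0, -0.0347, 0],
    [-0.0297, 0, -0.0347, 0],
    [0, 0, 0, 0.147],
    [0, 0, 0, 0.147],
    [0, 0, 0, 0.147],
    [0, 0, 0, 0.147],
    [0, 0, 0, 0.147],
    [0, 0, 0, 0.147]
  ],
  "fingers": 0.0854,
  "newtons": 40
}}

```text
time: 2.75
tool_pos: [0.5502, 0.0167, 0.2312]
tcp_rot: [-1.564, -0.176, 0.176]
wrist_force: [-0.7, -0.7, -0.4]
width: 1.002
```

Run:
```python
from h import *
st(); c=snap("wrist","w1"); st()
crop(c,0,0,512,384,1.55,"w1",20)
```

```text
t 2.75 pos [0.5502 0.0167 0.2312] x [ 0.975  0.222 -0.   ] z [-0.222  0.975  0.   ] w 85.5 F [-0.7 -0.7 -0.4]
t 2.8 pos [0.5502 0.0167 0.2312] x [ 0.976  0.218 -0.   ] z [-0.218  0.976  0.   ] w 85.4 F [-0.9  0.5 -0.5]
```

View pics/w1.png

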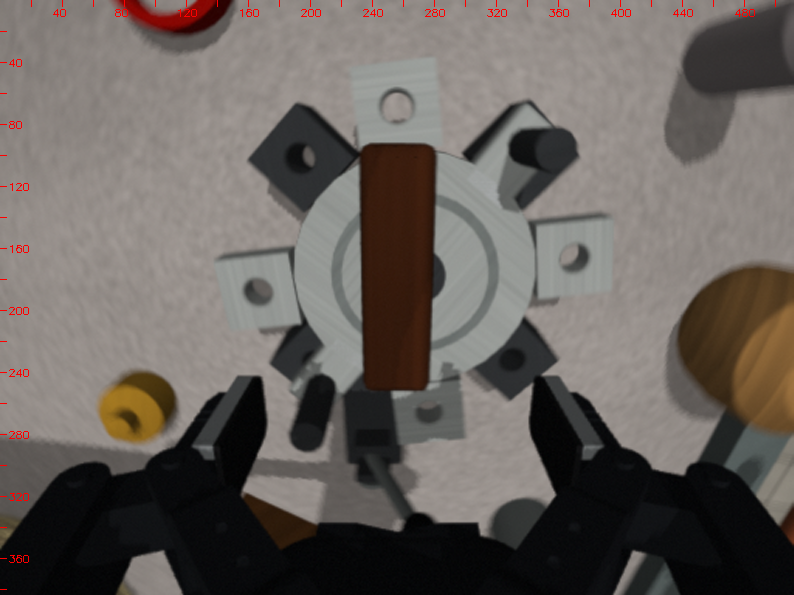

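Run:
```python
from h import *
c=load("pics/w1.npy"); b=load("pics/t0.npy")
f=lambda p:np.array(p)/1.55-.5
P=np.array([atz(c,f(p),.12) for p in [(361,143),(436,145),(429,390),(363,388)]])
print(P.round(4),P.mean(0)); d=(P[0]+P[1]-P[2]-P[3])/2; print(np.linalg.norm(d),np.degrees(np.arctan2(d[1],d[0])),np.linalg.norm(P[0]-P[1]),np.linalg.norm(P[2]-P[3]))
print(tri((c,np.mean([f(p) for p in [(361,143),(436,145),(429,390),(363,388)]],0)),(b,np.array([303,353])/6.5+[205,130])))
print("die",[atz(c,f(p),.082)[:2].round(4) for p in [(397,107),(574,257),(258,291),(428,409)]])
print("bed",[atz(c,f(p),.06)[:2].round(4) for p in [(301,157),(512,359)]])
```

```text
[[ 0.5135  0.0875  0.12  ]
 [ 0.5521  0.0953  0.12  ]
 [ 0.584  -0.0475  0.12  ]
 [ 0.5436 -0.0552  0.12  ]] [0.54829698 0.02002355 0.12      ]
0.146094577732413 102.25296470496333 0.03937254372347637 0.04113573351366964
(array([0.55013627, 0.0141884 , 0.07764121]), array([0.0005, 0.0005]))
die [array([0.5275, 0.1109]), array([0.6604, 0.0475]), array([ 0.4626, -0.0216]), array([ 0.595 , -0.0846])]
bed [array([0.4727, 0.0681]), array([ 0.651, -0.042])]
```

>>> {"fn": "arm_command", "kwargs": {
  "deltas": [
    [-0.002, 0.03, 0, 0],
    [0, 0.03, 0, 0],
    [0, 0.03, 0, 0],
    [0, 0.025, 0, 0],
    [0, 0.015, 0, 0],
    [0, 0.007, 0, 0],
    [0, 0, 0, 0]
  ]
}}

```text
time: 3.68
tool_pos: [0.5485, 0.0162, 0.0944]
tcp_rot: [-1.563, -0.18, 0.18]
wrist_force: [-0.2, -0.9, 0.2]
width: 1.001
```

>>> {"fn": "arm_command", "kwargs": {
  "deltas": [
    [0, 0, 0, 0],
    [0, 0, 0, 0],
    [0, 0, 0, 0],
    [0, 0, 0, 0],
    [0, 0, 0, 0],
    [0, 0, 0, 0]
  ],
  "fingers": 0.02,
  "newtons": 40
}}

```text
time: 4.42
tool_pos: [0.5493, 0.0162, 0.0953]
tcp_rot: [-1.564, -0.181, 0.178]
wrist_force: [-0.2, 0.7, 5.6]
width: 0.486
```

>>> {"fn": "arm_command", "kwargs": {
  "deltas": [
    [0, -0.02, 0, 0],
    [0, -0.03, 0, 0],
    [0, -0.03, 0, 0],
    [0, -0.03, 0, 0],
    [0, 0, 0, 0]
  ]
}}

```text
time: 5.05
tool_pos: [0.55, 0.0162, 0.2064]
tcp_rot: [-1.564, -0.184, 0.176]
wrist_force: [0.4, -0.3, -1.0]
width: 0.482
```

Run:
```python
from h import *
st(); c=snap("wrist","w2"); crop(c,0,0,512,384,1.55,"w2",20)
```

```text
t 5.05 pos [0.55   0.0162 0.2064] x [0.974 0.227 0.005] z [-0.227  0.974 -0.001] w 41.2 F [ 0.4 -0.3 -1. ]
```

View pics/w2.png

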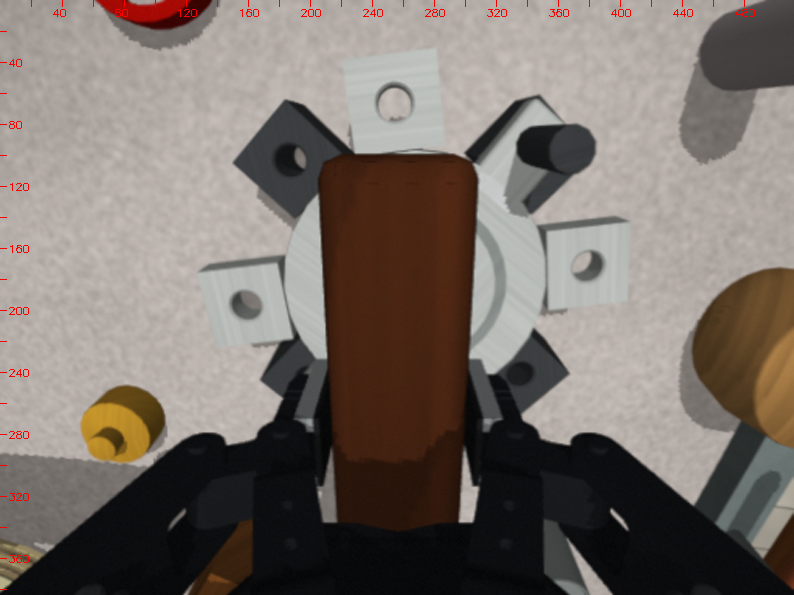

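>>> {"fn": "arm_command", "kwargs": {
  "deltas": [
    [0.0089, 0, 0.0409, 0],
    [0.0089, 0, 0.0409, 0],
    [0.0089, 0, 0.0409, 0],
    [0.0089, 0, 0.0409, 0],
    [0.0089, 0, 0.0409, 0],
    [0.0089, 0, 0.0409, 0],
    [0.0089, 0, 0.0409, 0],
    [0.0089, 0, 0.0409, 0],
    [0, 0, 0, -0.17],
    [0, 0, 0, -0.17],
    [0, 0, 0, -0.17],
    [0, 0, 0, -0.17],
    [0, 0, 0, -0.17],
    [0, 0, 0, -0.17],
    [0, 0, 0, -0.17],
    [0, 0, 0, -0.17],
    [0, 0, 0, -0.17],
    [0, 0, 0, 0]
  ]
}}

```text
time: 7.35
tool_pos: [0.5422, 0.3503, 0.2012]
tcp_rot: [-1.114, -1.341, 1.349]
wrist_force: [0.3, -0.9, -0.6]
width: 0.486
```

Run:
```python
from h import *
st(); c=snap("wrist","w3"); crop(c,0,0,512,384,1.55,"w3",20)
```

```text
t 7.35 pos [0.5422 0.3503 0.2012] x [-0.185  0.983 -0.002] z [-0.983 -0.185  0.004] w 41.5 F [ 0.3 -0.9 -0.6]
```

View pics/w3.png

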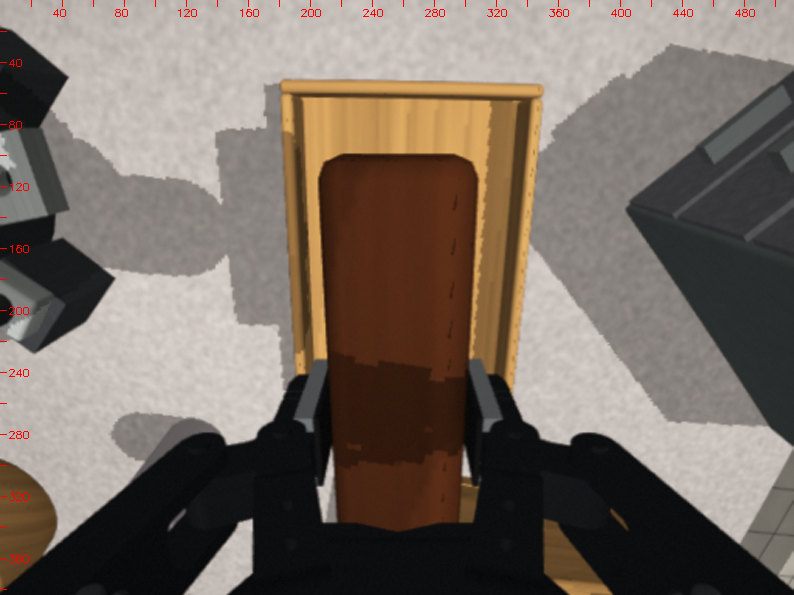

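>>> {"fn": "arm_command", "kwargs": {
  "deltas": [
    [0.003, 0.04, 0, 0],
    [0, 0.04, 0, 0],
    [0, 0.04, 0, 0],
    [0, 0.03, 0, 0],
    [0, 0.015, 0, 0],
    [0, 0.009, 0, 0],
    [0, 0.004, 0, 0],
    [0, 0, 0, 0]
  ]
}}

```text
time: 8.4
tool_pos: [0.5436, 0.3544, 0.0272]
tcp_rot: [-1.115, -1.348, 1.345]
wrist_force: [0.1, 0.6, -1.8]
width: 0.483
```

Run:
```python
from h import *
st(); c=snap("scene","s3"); crop(c,270,110,400,210,6,"s3")
```

```text
t 8.4 pos [0.5436 0.3544 0.0272] x [-0.187  0.982  0.001] z [-0.982 -0.187 -0.001] w 41.3 F [ 0.1  0.6 -1.8]
```

View pics/s3.png

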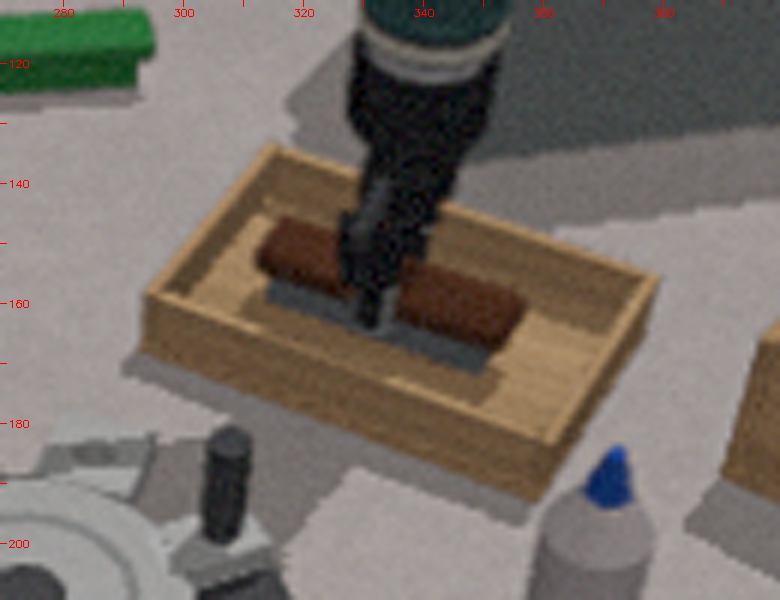

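Brush hovers a few mm above the tray floor, well inside. Lower slightly, release, retreat.

>>> {"fn": "arm_command", "kwargs": {
  "deltas": [
    [0, 0.003, 0, 0],
    [0, 0.002, 0, 0],
    [0, 0, 0, 0],
    [0, 0, 0, 0]
  ]
}}

```text
time: 8.95
tool_pos: [0.543, 0.3541, 0.0214]
tcp_rot: [-1.114, -1.347, 1.346]
wrist_force: [0.0, 0.6, -1.2]
width: 0.484
```

>>> {"fn": "arm_command", "kwargs": {
  "deltas": [
    [0, 0, 0, 0],
    [0, 0, 0, 0],
    [0, 0, 0, 0],
    [0, 0, 0, 0]
  ],
  "fingers": 0.07
}}

```text
time: 9.45
tool_pos: [0.543, 0.354, 0.0214]
tcp_rot: [-1.114, -1.347, 1.346]
wrist_force: [-1.5, 0.1, 0.3]
width: 0.822
```

>>> {"fn": "arm_command", "kwargs": {
  "deltas": [
    [0, -0.02, 0, 0],
    [0, -0.04, 0, 0],
    [0, -0.06, 0, 0],
    [0, -0.06, 0, 0],
    [0, -0.05, 0, 0],
    [0, 0, 0, 0]
  ]
}}

```text
time: 10.2
tool_pos: [0.5461, 0.3559, 0.2603]
tcp_rot: [-1.119, -1.359, 1.336]
wrist_force: [0.5, -0.1, -0.4]
width: 0.821
```

Run:
```python
from h import *
st(); c=snap("wrist","w4"); crop(c,0,0,512,384,1.55,"w4",20)
```

```text
t 10.2 pos [0.5461 0.3559 0.2603] x [-0.187  0.982  0.005] z [-0.982 -0.187 -0.013] w 70.1 F [ 0.5 -0.1 -0.4]
```

View pics/w4.png

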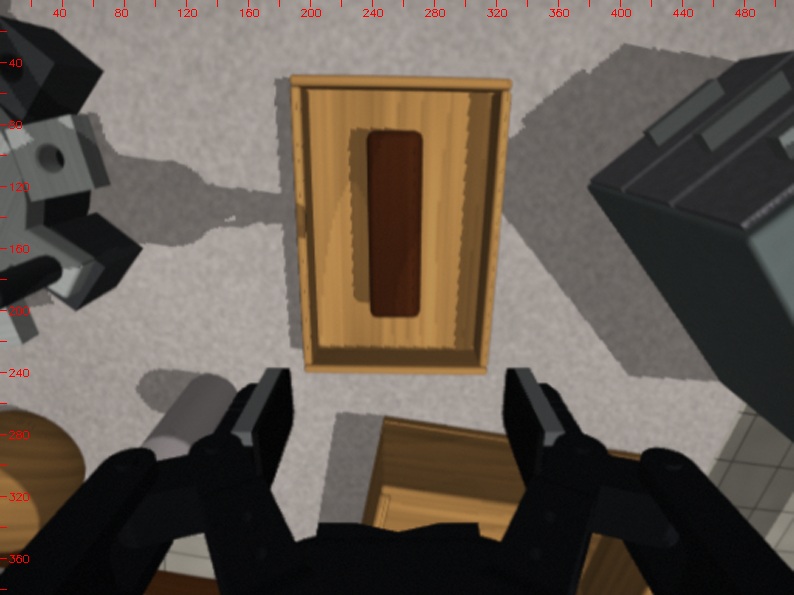

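Run:
```python
from h import *
b=load("pics/t0.npy")
print("tin",atz(b,(327,129),.075),"holder ears")
print("pins col?", [atz(b,p,.085) for p in [(349.5,205),(375,191)]], "top",[atz(b,p,.145) for p in [(352.5,204.5),(380.5,190)]])
print("lever base",atz(b,(305,180),.05))
```

```text
tin [ 0.73967586 -0.24428076  0.075     ] holder ears
pins col? [array([ 0.47860619, -0.31343783,  0.085     ]), array([ 0.52514585, -0.40008002,  0.085     ])] top [array([ 0.47730031, -0.31044334,  0.145     ]), array([ 0.52333642, -0.40134705,  0.145     ])]
lever base [ 0.56736298 -0.1691643   0.05      ]
```

>>> {"fn": "arm_command", "kwargs": {
  "deltas": [
    [-0.0466, 0, -0.0017, 0],
    [-0.0466, 0, -0.0017, 0],
    [-0.0466, 0, -0.0017, 0],
    [-0.0466, 0, -0.0017, 0],
    [-0.0466, 0, -0.0017, 0],
    [-0.0466, 0, -0.0017, 0],
    [-0.0466, 0, -0.0017, 0],
    [-0.0466, 0, -0.0017, 0],
    [-0.0466, 0, -0.0017, 0],
    [-0.0466, 0, -0.0017, 0],
    [-0.0466, 0, -0.0017, 0],
    [0, 0.02, 0, -0.068],
    [0, 0, 0, 0]
  ],
  "fingers": 0
}}

```text
time: 11.88
tool_pos: [0.6548, -0.1461, 0.2274]
tcp_rot: [-1.071, -1.39, 1.395]
wrist_force: [-0.7, 0.0, -0.3]
width: -0.001
```

Run:
```python
from h import *
st(); c=snap("wrist","w5"); crop(c,0,0,512,384,1.55,"w5",20)
```

```text
t 11.88 pos [ 0.6548 -0.1461  0.2274] x [-0.252  0.968  0.004] z [-0.968 -0.252  0.006] w -0.1 F [-0.7  0.  -0.3]
```

View pics/w5.png

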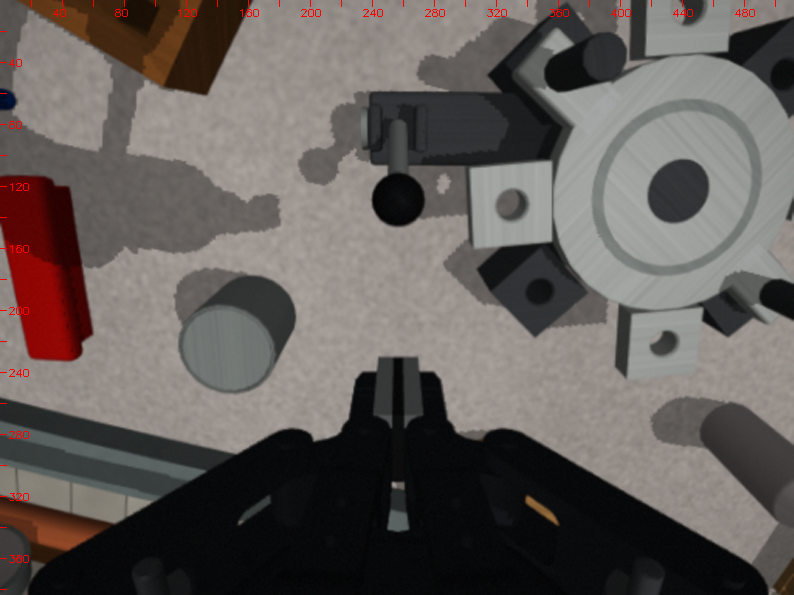

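>>> {"fn": "arm_command", "kwargs": {
  "deltas": [
    [0, 0.03, 0, 0],
    [0, 0.03, 0, 0],
    [0, 0.03, 0, 0],
    [0, 0.02, 0, 0],
    [0, 0.005, 0, 0],
    [0, 0, 0.01, 0],
    [0, 0, 0.01, 0],
    [0, 0, 0.006, 0],
    [0, 0, 0.006, 0],
    [0, 0, 0.006, 0],
    [0, 0, 0.006, 0],
    [0, 0, 0.006, 0],
    [0, 0, 0.006, 0],
    [0, 0, 0.006, 0],
    [0, 0, 0.006, 0],
    [0, 0, 0.006, 0]
  ]
}}

```text
time: 13.92
tool_pos: [0.5851, -0.165, 0.1162]
tcp_rot: [-1.077, -1.395, 1.395]
wrist_force: [3.7, 1.2, 2.8]
width: -0.001
```

>>> {"fn": "arm_command", "kwargs": {
  "deltas": [
    [0, 0, 0.006, 0],
    [0, 0, 0.006, 0],
    [0, 0, 0.006, 0],
    [0, 0, 0.004, 0],
    [0, 0, 0, 0]
  ]
}}

```text
time: 14.55
tool_pos: [0.563, -0.1704, 0.1157]
tcp_rot: [-1.075, -1.394, 1.396]
wrist_force: [-0.0, -0.6, -0.8]
width: -0.003
```

Run:
```python
from h import *
st(); c=snap("wrist","w6"); crop(c,0,0,512,384,1.55,"w6",20)
```

```text
t 14.55 pos [ 0.563  -0.1704  0.1157] x [-0.253  0.967  0.001] z [-0.967 -0.253  0.002] w -0.2 F [-0.  -0.6 -0.8]
```

View pics/w6.png

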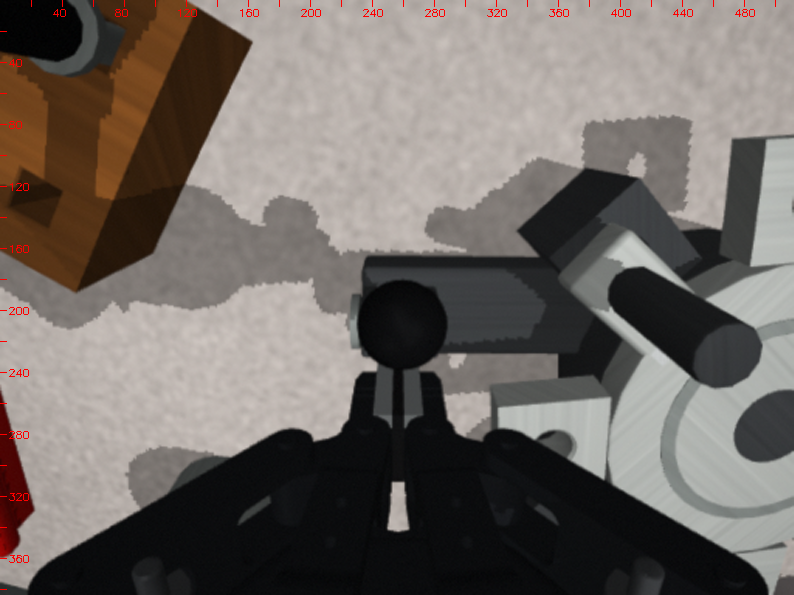

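>>> {"fn": "arm_command", "kwargs": {
  "deltas": [
    [0, 0, 0.004, 0],
    [0, 0, 0.004, 0],
    [0, 0, 0, 0]
  ]
}}

```text
time: 14.98
tool_pos: [0.5564, -0.1725, 0.1163]
tcp_rot: [-1.077, -1.395, 1.396]
wrist_force: [2.5, 0.8, -1.9]
width: 0.001
```

>>> {"fn": "arm_command", "kwargs": {
  "deltas": [
    [0, 0, 0.003, 0],
    [0, 0, 0.002, 0],
    [0, 0, 0, 0]
  ]
}}

```text
time: 15.35
tool_pos: [0.5516, -0.1738, 0.1164]
tcp_rot: [-1.077, -1.395, 1.396]
wrist_force: [2.9, -0.0, -2.2]
width: -0.0
```

>>> {"fn": "arm_command", "kwargs": {
  "deltas": [
    [0, 0, 0.003, 0],
    [0, 0, 0, 0]
  ]
}}

```text
time: 15.6
tool_pos: [0.5504, -0.1743, 0.1168]
tcp_rot: [-1.08, -1.398, 1.394]
wrist_force: [8.0, 1.9, -4.0]
width: 0.007
```

>>> {"fn": "arm_command", "kwargs": {
  "deltas": [
    [0, 0, 0.003, 0],
    [0, 0, 0.0, 0],
    [0, 0, 0, 0]
  ]
}}

```text
time: 15.98
tool_pos: [0.55, -0.1746, 0.1174]
tcp_rot: [-1.085, -1.401, 1.391]
wrist_force: [15.1, 3.0, -6.9]
width: -0.0
```

>>> {"fn": "arm_command", "kwargs": {
  "deltas": [
    [0, 0, -0.02, 0],
    [0, 0, -0.02, 0],
    [0, -0.05, 0, 0],
    [0, -0.05, 0, 0],
    [0, -0.05, 0, 0],
    [0, 0, 0, 0]
  ]
}}

```text
time: 16.73
tool_pos: [0.5879, -0.1659, 0.2726]
tcp_rot: [-1.086, -1.4, 1.395]
wrist_force: [-0.0, -1.0, 0.0]
width: -0.001
```

Run:
```python
from h import *
st(); c=snap("wrist","w7"); crop(c,0,0,512,384,1.55,"w7",20)
a=snap("scene","s7"); b=snap("top","t7"); crop(a,210,160,340,280,6,"s7")
```

```text
t 16.73 pos [ 0.5879 -0.1659  0.2726] x [-0.254  0.967 -0.006] z [-0.967 -0.254 -0.008] w -0.1 F [-0. -1.  0.]
```

View pics/w7.png

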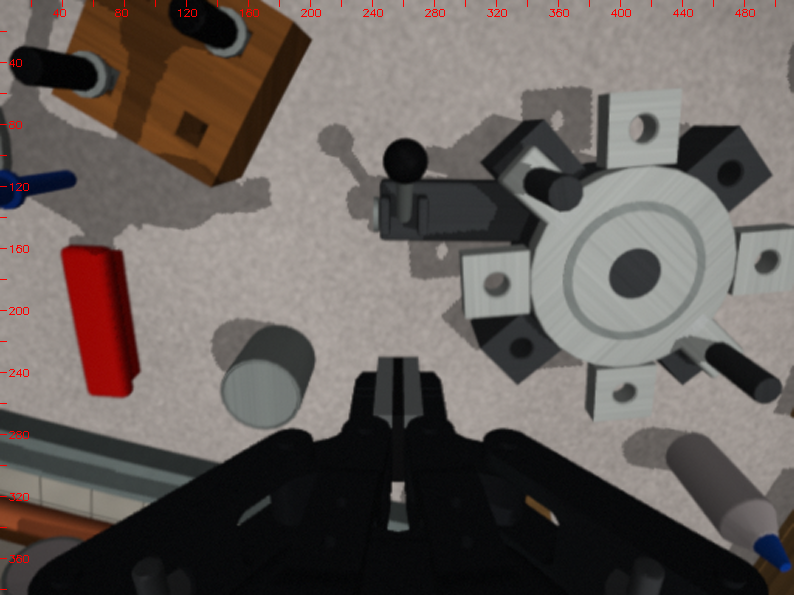

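View pics/s7.png

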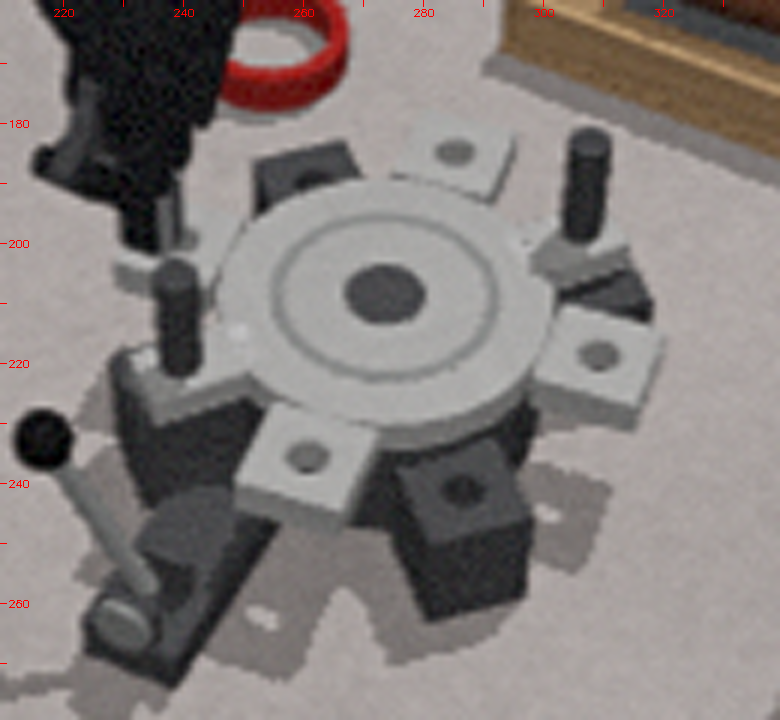

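```bash
cat > fit.py <<'E'
from h import *
from scipy.optimize import least_squares
L={n:load(f"pics/{n}.npy") for n in ["s0","t0","w1","w7","s7"]}
f=lambda p:np.array(p)/1.55-.5
g=lambda p:np.array(p)/6+[210,160]-.5
h=lambda p:np.array(p)/6.5+[205,130]-.5
# kinds: d=die hole idx angle offset k*90, b=bed hole, p=post
O=[]
def add(n,kind,k,px,F): O.append((n,kind,k,F(px)))
# die hole k: die angle base phi_d + 90k, where k=0 near 20deg
for n,F,P in [("t0",h,[(243,147),(127,402),(385,522),(501,264)]),("s7",g,[(599,356),(455,152),None,(307,457)]),("w1",f,[(574,257),(397,107),(258,291),(428,409)]),("w7",f,[(625,392),(767,261),(644,128),(497,284)])]:
    for k,p in enumerate(P):
        if p: add(n,"d",k,p,F)
# bed k: -30deg k=0 ; k=2 150
for n,F,P in [("t0",h,{0:(415,172),2:(217,511)}),("s7",g,{0:(463,490),2:(313,180)}),("w1",f,{0:(512,359),2:(301,157)}),("w7",f,{0:(521,348),2:(730,172)})]:
    for k,p in P.items(): add(n,"b",k,p,F)
names=["t0","s7","w1","w7"]
def pts(x,kind,k):
    C=x[:2]
    a={"d":x[3],"b":x[2]}[kind]+k*np.pi/2
    return np.array([C[0]+.105*np.cos(a),C[1]+.105*np.sin(a),.082 if kind=="d" else .06])
def res(x):
    r=[]
    for n,kd,k,p in O:
        o=x[4+3*names.index(n):7+3*names.index(n)]
        r+=list(proj(L[n],pts(x,kd,k)+o)[0]-p)
    return np.array(r+list(x[4:]/.002*.7))
x0=np.r_[.562,.010,np.radians(-30.3),np.radians(20.4),np.zeros(12)]
s=least_squares(res,x0,loss="soft_l1"); x=s.x
print("C",x[:2].round(4),"bed",np.degrees(x[2]),"die",np.degrees(x[3]),"diff",np.degrees(x[3]-x[2]),"off",x[4:].reshape(-1,3).round(4))
print("resid",res(x)[:-12].reshape(-1,2).round(1).tolist())
b=L["t0"]; print("glue",atz(b,(194.5,125),.14))
print("knob now", tri((L["s7"],g((43,440))),(L["w7"],f((405,161)))))
E
python3 fit.py
```

```text
C [0.5619 0.0116] bed -31.1907250878523 die 19.590219413194898 diff 50.780944501047195 off [[-0.     -0.0014 -0.0003]
 [ 0.0011  0.0001 -0.0004]
 [-0.      0.0009 -0.0016]
 [-0.001   0.0003 -0.0006]]
resid [[0.4, -0.1], [-0.6, 0.1], [-0.4, 0.4], [0.4, 0.3], [-0.1, -0.1], [0.2, -0.0], [-0.3, -0.3], [-0.2, -0.5], [-0.8, -0.7], [0.6, 0.5], [1.2, 0.9], [-0.7, 0.3], [-0.0, 0.6], [0.5, -0.3], [-0.2, -0.5], [0.3, -0.4], [-0.8, -0.3], [-0.3, 0.0], [0.2, 0.2], [0.2, -0.6], [-0.6, 0.9], [-0.1, -0.7], [0.3, 0.8]]
glue [0.74075747 0.19873458 0.14      ]
knob now (array([ 0.52536851, -0.17758793,  0.11719328]), array([0.0005, 0.0005]))
```

>>> {"fn": "arm_command", "kwargs": {
  "deltas": [
    [0.0369, 0, -0.0125, 0],
    [0.0369, 0, -0.0125, 0],
    [0.0369, 0, -0.0125, 0],
    [0.0369, 0, -0.0125, 0],
    [0.0369, 0, -0.0125, 0],
    [0.0369, 0, -0.0125, 0],
    [0.0369, 0, -0.0125, 0],
    [0, 0, 0, 0.1747],
    [0, 0, 0, 0.1747],
    [0, 0, 0, 0.1747],
    [0, 0, 0, 0.1747],
    [0, 0, 0, 0.1747],
    [0, 0, 0, 0.1747],
    [0, 0, 0, 0.1747],
    [0, 0, 0, 0.1747],
    [0, 0, 0, 0.1747],
    [0, 0, 0, 0.1747],
    [0, 0, 0, 0.1747],
    [0, 0, 0, 0.1747],
    [0, 0, 0, 0.1747]
  ],
  "fingers": 0.07
}}

```text
time: 19.38
tool_pos: [0.6024, 0.1068, 0.2632]
tcp_rot: [-1.544, 0.357, -0.349]
wrist_force: [0.3, 0.1, 0.1]
width: 0.82
```

Run:
```python
from h import *
s,R=st(); c=snap("wrist","w8"); crop(c,0,0,512,384,1.55,"w8",20); print(np.degrees(np.arctan2(R[1,0],R[0,0])))
```

```text
t 19.38 pos [0.6024 0.1068 0.2632] x [ 0.9   -0.435 -0.005] z [ 0.435  0.901 -0.003] w 70.1 F [0.3 0.1 0.1]
-25.77621273936017
```

View pics/w8.png

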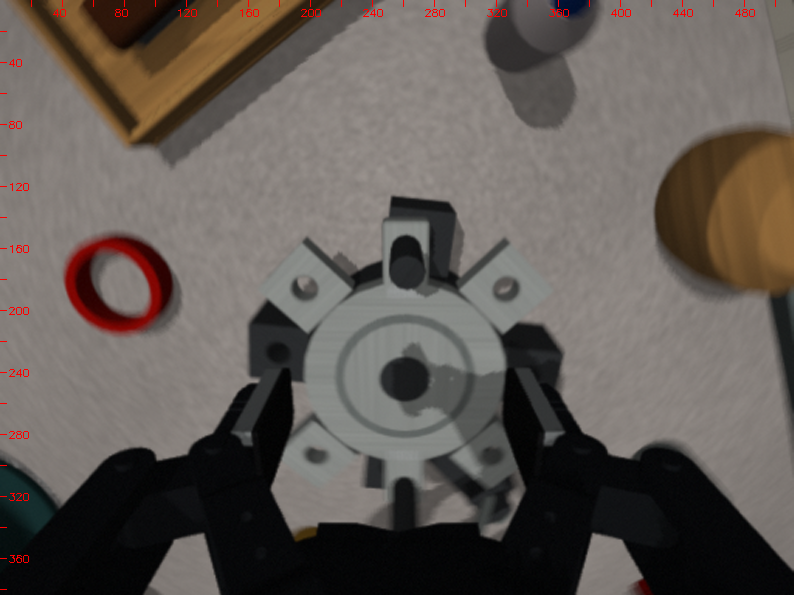

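Run:
```python
from h import *
c=load("pics/w8.npy"); f=lambda p:np.array(p)/1.55-.5
X=atz(c,f((407,272)),.142); R=Ro.from_rotvec(c["state"]["tcp_rot"]).as_matrix(); print(X, R.T@(X-c["state"]["tool_pos"]))
```

```text
[0.60688676 0.10765405 0.142     ] [0.00422452 0.12114384 0.00311466]
```

>>> {"fn": "arm_command", "kwargs": {
  "deltas": [
    [0.0042, 0.04, 0.0025, 0],
    [0, 0.04, 0, 0],
    [0, 0.04, 0, 0],
    [0, 0.025, 0, 0],
    [0, 0.013, 0, 0],
    [0, 0, 0, 0]
  ]
}}

```text
time: 20.18
tool_pos: [0.6073, 0.1073, 0.1063]
tcp_rot: [-1.544, 0.35, -0.345]
wrist_force: [-0.1, 0.1, 0.7]
width: 0.818
```

>>> {"fn": "arm_command", "kwargs": {
  "deltas": [
    [0, 0, 0, 0],
    [0, 0, 0, 0],
    [0, 0, 0, 0],
    [0, 0, 0, 0],
    [0, 0, 0, 0],
    [0, 0, 0, 0]
  ],
  "fingers": 0.01,
  "newtons": 30
}}

```text
time: 20.92
tool_pos: [0.6092, 0.1078, 0.1098]
tcp_rot: [-1.542, 0.347, -0.349]
wrist_force: [-2.3, 1.6, 5.1]
width: 0.246
```

Run:
```python
from h import *
s,R=st(); print(np.degrees(np.arctan2(R[1,0],R[0,0])))
p=s["tool_pos"][:2]-[.562,.0115]; print(np.linalg.norm(p),np.degrees(np.arctan2(p[1],p[0])))
```

```text
t 20.93 pos [0.6092 0.1078 0.1098] x [ 0.903 -0.43   0.001] z [0.43  0.903 0.001] w 21.0 F [-2.3  1.6  5.1]
-25.44797304340789
0.10727623105083244 63.89622667939366
```

>>> {"fn": "arm_command", "kwargs": {
  "deltas": [
    [0.0064, 0, -0.0002, 0.06],
    [0.0064, 0, -0.0002, 0.06],
    [0.0064, 0, -0.0002, 0.06],
    [0.0064, 0, -0.0002, 0.06],
    [0.0064, 0, -0.0002, 0.06],
    [0.0064, 0, -0.0002, 0.06],
    [0, 0, 0, 0]
  ]
}}

```text
time: 21.8
tool_pos: [0.6406, 0.085, 0.1098]
tcp_rot: [-1.477, 0.628, -0.63]
wrist_force: [-1.1, -0.3, 5.4]
width: 0.249
```

Run:
```python
from h import *
s,R=st(); print(np.degrees(np.arctan2(R[1,0],R[0,0])))
p=s["tool_pos"][:2]-[.562,.0115]; print(np.linalg.norm(p),np.degrees(np.arctan2(p[1],p[0])),s["torque"])
```

```text
t 21.8 pos [0.6406 0.085  0.1098] x [ 0.693 -0.721  0.001] z [0.721 0.693 0.002] w 21.3 F [-1.1 -0.3  5.4]
-46.12039829789176
0.10760630585702138 43.05261040655652 [ 0.03483047  0.29532299 -0.22012831]
```

>>> {"fn": "arm_command", "kwargs": {
  "deltas": [
    [0.0064, 0, -0.0002, 0.06],
    [0.0064, 0, -0.0002, 0.06],
    [0.0064, 0, -0.0002, 0.06],
    [0.0064, 0, -0.0002, 0.06],
    [0.0064, 0, -0.0002, 0.06],
    [0.0064, 0, -0.0002, 0.06],
    [0.0064, 0, -0.0002, 0.06],
    [0.0064, 0, -0.0002, 0.06],
    [0, 0, 0, 0]
  ]
}}

```text
time: 22.92
tool_pos: [0.6659, 0.0409, 0.1098]
tcp_rot: [-1.33, 0.995, -0.997]
wrist_force: [-1.8, -0.0, 5.5]
width: 0.247
```

Run:
```python
from h import *
s,R=st(); print(np.degrees(np.arctan2(R[1,0],R[0,0])))
p=s["tool_pos"][:2]-[.562,.0115]; print(np.linalg.norm(p),np.degrees(np.arctan2(p[1],p[0])),s["torque"])
a=snap("scene","s9"); b=snap("top","t9"); crop(a,210,160,340,280,6,"s9"); crop(b,205,130,320,225,6.5,"t9")
c=snap("wrist","w9"); crop(c,0,0,512,384,1.55,"w9",20)
```

```text
t 22.93 pos [0.6659 0.0409 0.1098] x [ 0.282 -0.959  0.001] z [0.959 0.282 0.002] w 21.1 F [-1.8 -0.   5.5]
-73.61441465054419
0.10794138401579481 15.82425166004734 [-0.03437279  0.34691089 -0.0707716 ]
```

View pics/s9.png

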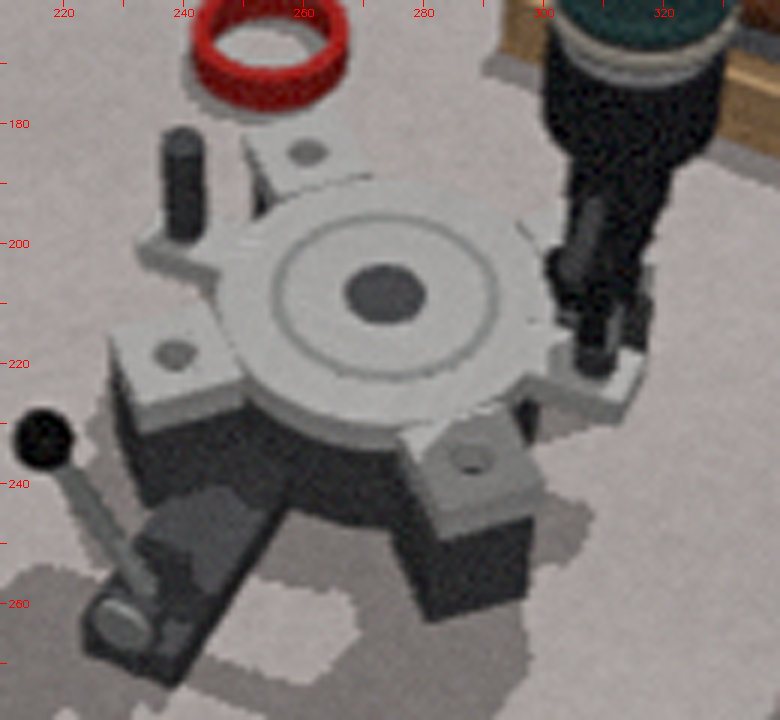

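View pics/w9.png

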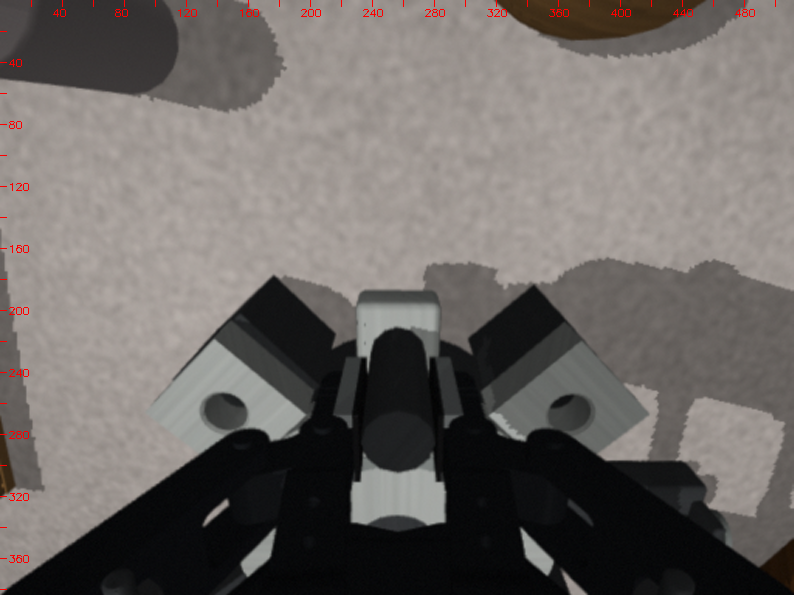

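>>> {"fn": "arm_command", "kwargs": {
  "deltas": [
    [0.0025, 0, 0, 0.0235],
    [0.0025, 0, 0, 0.0235],
    [0, 0, 0, 0],
    [0, 0, 0, 0]
  ]
}}

```text
time: 23.58
tool_pos: [0.6669, 0.0368, 0.1098]
tcp_rot: [-1.312, 1.03, -1.031]
wrist_force: [-2.3, 1.4, 5.1]
width: 0.248
```

Run:
```python
from h import *
s,R=st(); print(np.degrees(np.arctan2(R[1,0],R[0,0])))
p=s["tool_pos"][:2]-[.562,.0115]; print(np.linalg.norm(p),np.degrees(np.arctan2(p[1],p[0])),s["torque"])
a=snap("scene","s10"); crop(a,210,160,340,280,6,"s10")
c=snap("wrist","w10"); crop(c,80,130,440,300,2.2,"w10",20)
```

```text
t 23.57 pos [0.6669 0.0368 0.1098] x [ 0.238 -0.971 -0.   ] z [0.971 0.238 0.001] w 21.2 F [-2.3  1.4  5.1]
-76.25561718907457
0.10795691406341244 13.555758810178476 [0.19355601 0.41514473 0.03485695]
```

View pics/w10.png

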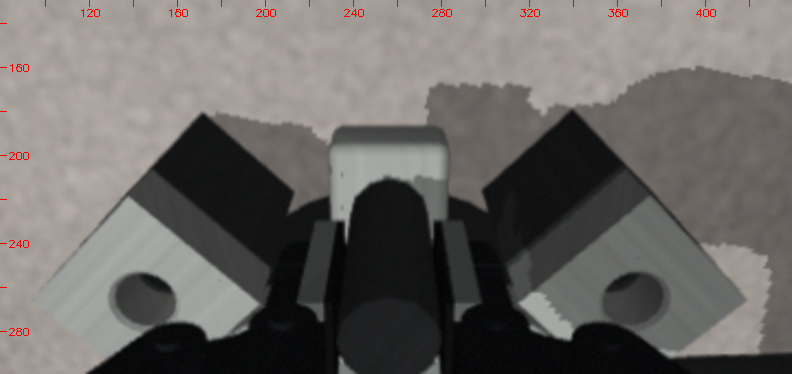

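>>> {"fn": "arm_command", "kwargs": {
  "deltas": [
    [0, 0, 0, 0],
    [0, 0, 0, 0],
    [0, 0, 0, 0]
  ],
  "fingers": 0.05
}}

```text
time: 24.05
tool_pos: [0.6664, 0.0362, 0.108]
tcp_rot: [-1.313, 1.031, -1.031]
wrist_force: [0.4, 0.5, -0.6]
width: 0.587
```

>>> {"fn": "arm_command", "kwargs": {
  "deltas": [
    [0, -0.03, 0, 0],
    [0, -0.05, 0, 0],
    [0, -0.05, -0.03, 0],
    [0, 0, -0.04, 0],
    [0, 0, -0.04, 0],
    [0, 0, -0.04, 0],
    [0, 0, -0.04, 0],
    [0, 0, 0, 0],
    [0, 0, 0, 0]
  ]
}}

```text
time: 25.18
tool_pos: [0.4826, -0.0088, 0.2387]
tcp_rot: [-1.312, 1.03, -1.032]
wrist_force: [0.4, -0.3, 0.5]
width: 0.58
```

Run:
```python
from h import *
s,R=st()
c=snap("wrist","w11"); crop(c,80,0,432,260,2.25,"w11",20)
a=snap("scene","s11"); crop(a,210,160,340,280,6,"s11"); b=snap("top","t11")
```

```text
t 25.18 pos [ 0.4826 -0.0088  0.2387] x [ 0.237 -0.971  0.   ] z [0.971 0.237 0.002] w 49.6 F [ 0.4 -0.3  0.5]
```

View pics/w11.png

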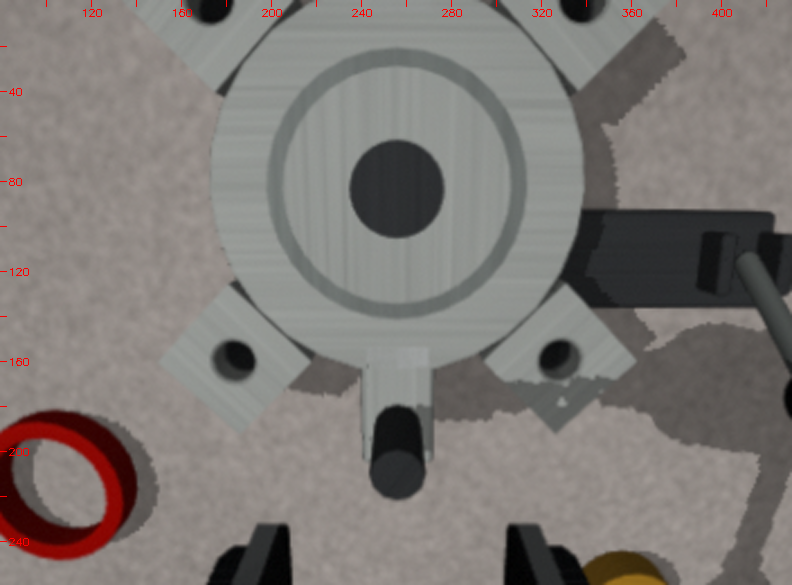

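>>> {"fn": "arm_command", "kwargs": {
  "deltas": [
    [0.0367, 0, 0.0365, 0],
    [0.0367, 0, 0.0365, 0],
    [0, 0.04, 0, 0],
    [0, 0.035, 0, 0],
    [0, 0, 0, 0],
    [0, 0, 0, 0]
  ]
}}

```text
time: 26.08
tool_pos: [0.5714, -0.0627, 0.1642]
tcp_rot: [-1.313, 1.03, -1.031]
wrist_force: [0.3, 0.1, 0.8]
width: 0.586
```

Run:
```python
from h import *
s,R=st()
c=snap("wrist","w12"); crop(c,200,35,310,135,7,"w12",10)
```

```text
t 26.07 pos [ 0.5714 -0.0627  0.1642] x [ 0.238 -0.971  0.   ] z [0.971 0.238 0.001] w 50.1 F [0.3 0.1 0.8]
```

View pics/w12.png

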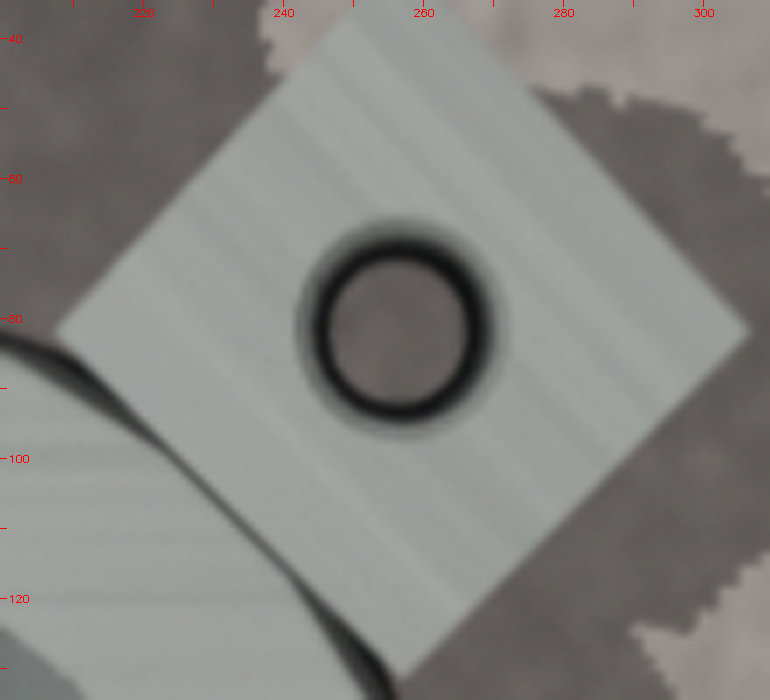

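>>> {"fn": "arm_command", "kwargs": {
  "deltas": [
    [0.02, -0.04, -0.0166, 0],
    [0.0413, -0.04, -0.034, 0],
    [0.0413, 0, -0.034, 0],
    [0.0413, 0, -0.034, 0],
    [0.0413, 0, -0.034, 0],
    [0.0413, 0, -0.034, 0],
    [0.0413, 0, -0.034, 0],
    [0, 0, 0, 0],
    [0, 0, 0, 0]
  ]
}}

```text
time: 27.25
tool_pos: [0.4217, -0.3725, 0.2425]
tcp_rot: [-1.312, 1.029, -1.034]
wrist_force: [0.7, 0.6, -0.2]
width: 0.589
```

Run:
```python
from h import *
c=load("pics/w12.npy"); print("hole",atz(c,(256.8,81.2),.082),atz(c,(256.8,81.8),.06))
s,R=st()
c=snap("wrist","w13"); crop(c,0,0,512,384,1.55,"w13",20); crop(c,190,30,330,150,5.5,"w13b")
```

```text
hole [ 0.65252455 -0.04216758  0.082     ] [ 0.65238257 -0.04225454  0.06      ]
t 27.25 pos [ 0.4217 -0.3725  0.2425] x [ 0.237 -0.972  0.002] z [0.972 0.237 0.002] w 50.3 F [ 0.7  0.6 -0.2]
```

View pics/w13.png

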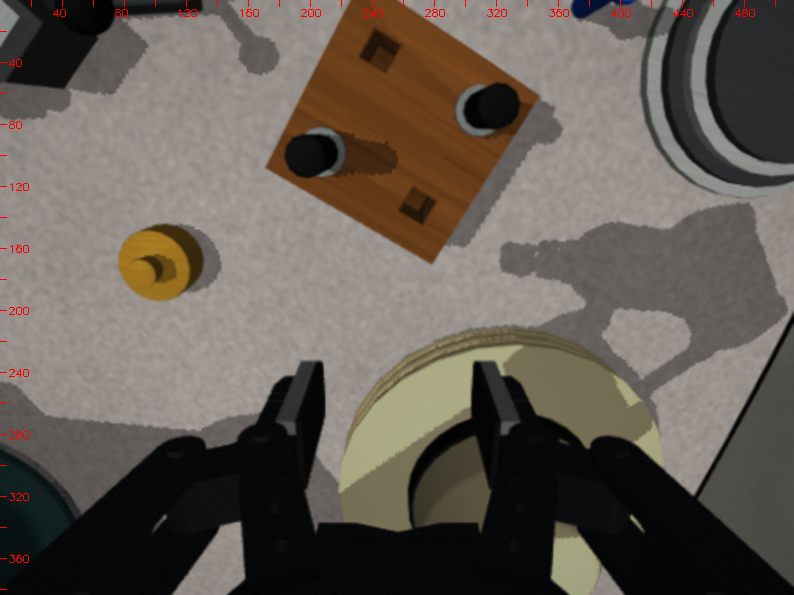

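View pics/w13b.png

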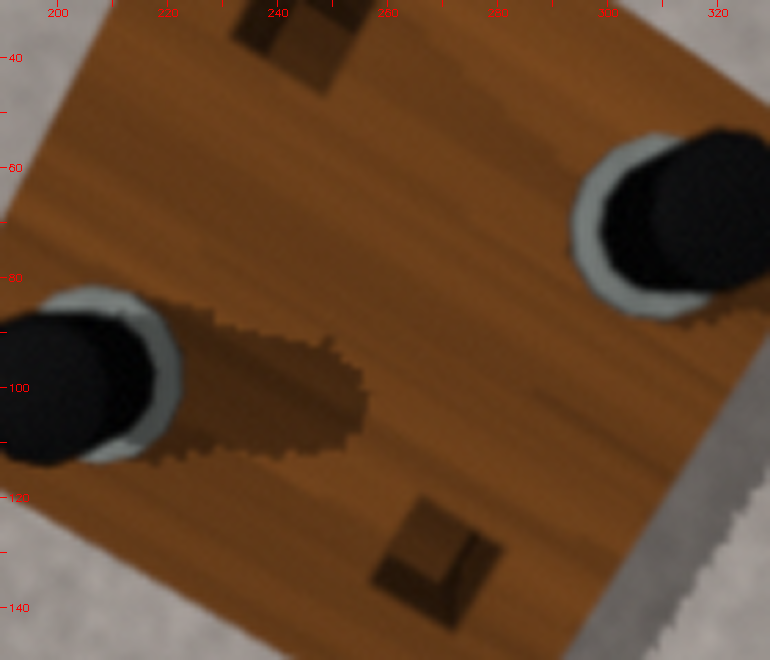

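Run:
```python
from h import *
c=load("pics/w13.npy"); b=load("pics/t11.npy")
print([atz(c,p,.145).round(4) for p in [(197.9,100.3),(321.5,67.7)]],[atz(c,p,.091).round(4) for p in [(207,97.7),(310,70.6)]])
print("tri",tri((c,(197.9,100.3)),(b,(352,204))),tri((c,(321.5,67.7)),(b,(380,189.5))))
print("blue",atz(b,(393,163),.0),atz(b,(398,160),.0))
```

```text
[array([ 0.4787, -0.3111,  0.145 ]), array([ 0.5244, -0.3973,  0.145 ])] [array([ 0.4784, -0.3099,  0.091 ]), array([ 0.5249, -0.3978,  0.091 ])]
tri (array([ 0.47870855, -0.31008954,  0.14014004]), array([0.0005, 0.0005])) (array([ 0.52255335, -0.39315724,  0.16771588]), array([0.0005, 0.0005]))
blue [ 0.63261565 -0.49092207  0.        ] [ 0.64341036 -0.50929646  0.        ]
```

>>> {"fn": "arm_command", "kwargs": {
  "deltas": [
    [-0.0234, 0, 0.035, 0],
    [-0.0234, 0, 0.0349, 0],
    [0, 0, 0, 0],
    [0, 0.04, 0, 0],
    [0, 0.04, 0, 0],
    [0, 0.04, 0, 0],
    [0, 0.02, 0, 0],
    [0, 0.006, 0, 0],
    [0, 0, 0, 0]
  ]
}}

```text
time: 28.42
tool_pos: [0.4781, -0.31, 0.0952]
tcp_rot: [-1.313, 1.03, -1.031]
wrist_force: [-0.1, -0.5, 0.5]
width: 0.583
```

Run:
```python
from h import *
s,R=st()
c=snap("wrist","w14"); crop(c,100,100,420,350,2.4,"w14",20)
```

```text
t 28.43 pos [ 0.4781 -0.31    0.0952] x [ 0.238 -0.971  0.   ] z [0.971 0.238 0.   ] w 49.8 F [-0.1 -0.5  0.5]
```

View pics/w14.png

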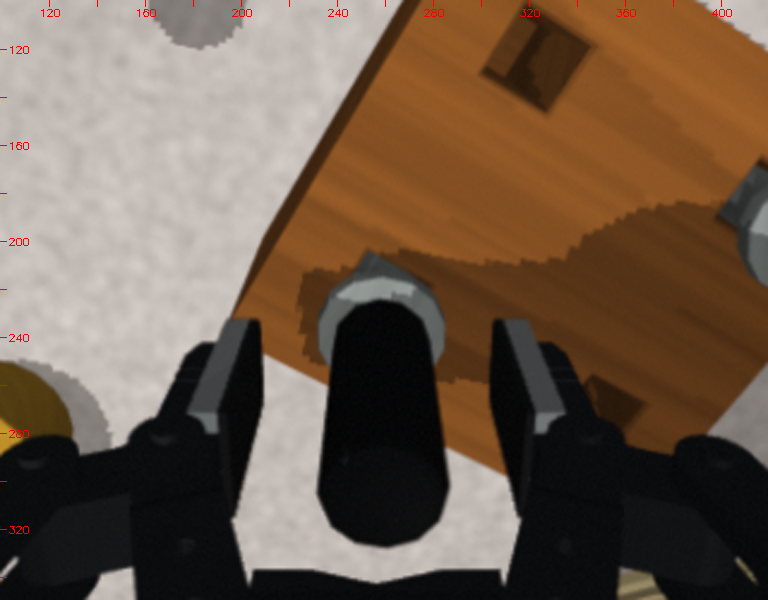

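>>> {"fn": "arm_command", "kwargs": {
  "deltas": [
    [0, 0, 0, 0],
    [0, 0, 0, 0],
    [0, 0, 0, 0],
    [0, 0, 0, 0],
    [0, 0, 0, 0]
  ],
  "fingers": 0.01,
  "newtons": 60
}}

```text
time: 29.1
tool_pos: [0.4787, -0.3107, 0.096]
tcp_rot: [-1.313, 1.029, -1.033]
wrist_force: [-0.2, 0.9, 6.3]
width: 0.24
```

>>> {"fn": "arm_command", "kwargs": {
  "deltas": [
    [0, -0.01, 0, 0],
    [0, -0.02, 0, 0],
    [0, -0.03, 0, 0],
    [0, -0.03, 0, 0],
    [0, -0.03, 0, 0],
    [0, -0.03, 0, 0],
    [0, 0, 0, 0],
    [0, 0, 0, 0]
  ]
}}

```text
time: 30.1
tool_pos: [0.477, -0.3096, 0.2438]
tcp_rot: [-1.313, 1.032, -1.029]
wrist_force: [-0.3, 0.0, -2.1]
width: 0.241
```

Run:
```python
from h import *
s,R=st()
c=snap("wrist","w15"); crop(c,100,100,420,350,2.4,"w15",20)
```

```text
t 30.1 pos [ 0.477  -0.3096  0.2438] x [ 0.237 -0.971 -0.001] z [ 0.971  0.237 -0.001] w 20.6 F [-0.3  0.  -2.1]
```

View pics/w15.png

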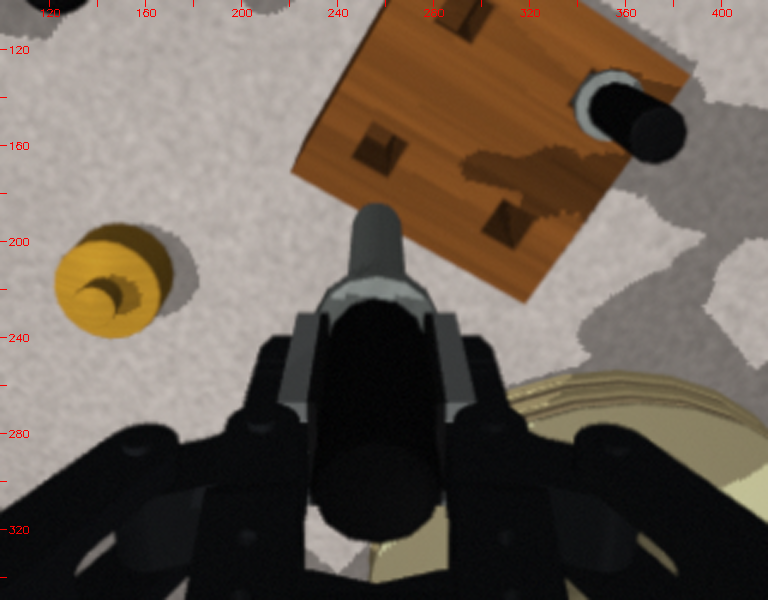

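Run:
```python
from h import *
c=load("pics/w15.npy"); s=c["state"]; R=Ro.from_rotvec(s["tcp_rot"]).as_matrix(); P=lambda q: proj(c,s["tool_pos"]+R@np.array(q))[0].round(1)
print("nose c",P([0,.086,0]),"nose tip sides",P([0,.081,.008]),P([0,.076,.008]),"shank L/R y=.05",P([-.008,.05,0]),P([.008,.05,0]),"top rear",P([0,-.049,-.011]),"top ctr",P([0,-.049,0]), "collar far", P([0,.005,.015]))
```

```text
nose c [257.6 190. ] nose tip sides [257.6 182.5] [257.6 184.5] shank L/R y=.05 [246.3 207.2] [269.3 207.2] top rear [258.9 327.9] top ctr [259.  305.9] collar far [258.2 213.7]
```

>>> {"fn": "arm_command", "kwargs": {
  "deltas": [
    [0, -0.02, 0, 0],
    [-0.02725, 0, 0.0292, 0],
    [-0.02725, 0, 0.0292, 0],
    [-0.02725, 0, 0.0292, 0],
    [-0.02725, 0, 0.0292, 0],
    [-0.02725, 0, 0.0292, 0],
    [-0.02725, 0, 0.0292, 0],
    [-0.02725, 0, 0.0292, 0],
    [-0.02725, 0, 0.0292, 0],
    [0, 0, 0, 0],
    [0, 0.04, 0, 0],
    [0, 0.03, 0, 0],
    [0, 0, 0, 0],
    [0, 0, 0, 0]
  ]
}}

```text
time: 31.9
tool_pos: [0.6535, -0.0435, 0.1962]
tcp_rot: [-1.312, 1.03, -1.032]
wrist_force: [0.2, 0.5, -1.5]
width: 0.238
```

Run:
```python
from h import *
s,R=st()
c=snap("wrist","w16"); crop(c,180,130,340,260,5,"w16",10)
P=lambda X: proj(c,X)[0].round(1)
print("hole expected px",P([.6525,-.0422,.082]), "local",(R.T@(np.array([.6525,-.0422,.082])-s["tool_pos"])).round(4))
```

```text
t 31.9 pos [ 0.6535 -0.0435  0.1962] x [ 0.237 -0.972  0.001] z [0.972 0.237 0.001] w 20.4 F [ 0.2  0.5 -1.5]
hole expected px [255.6 180.5] local [-0.0016  0.1142 -0.0008]
```

View pics/w16.png

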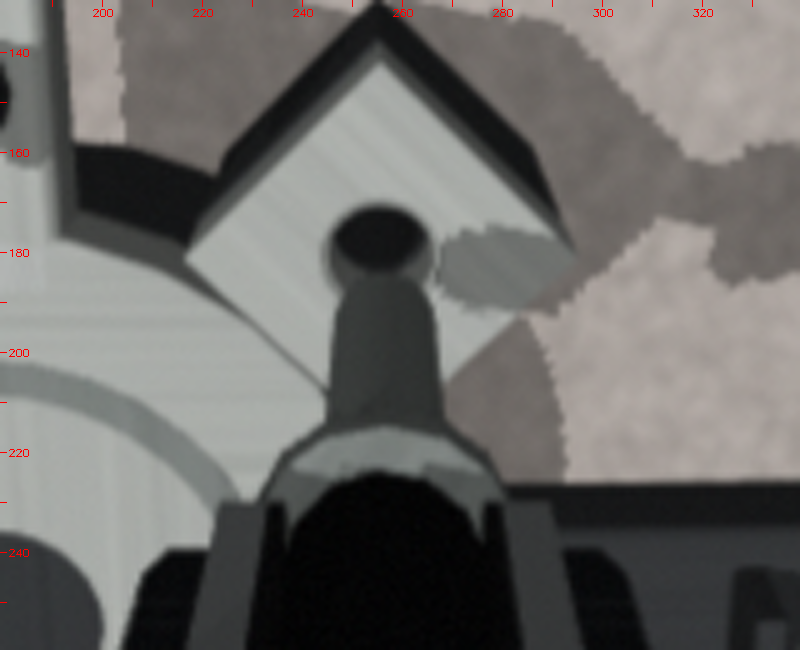

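>>> {"fn": "arm_command", "kwargs": {
  "deltas": [
    [-0.0015, 0.01, -0.0004, 0],
    [0, 0.01, 0, 0],
    [0, 0.004, 0, 0],
    [0, 0, 0, 0],
    [0, 0, 0, 0]
  ]
}}

```text
time: 32.58
tool_pos: [0.6524, -0.0415, 0.1708]
tcp_rot: [-1.313, 1.031, -1.031]
wrist_force: [-0.4, 0.2, -3.0]
width: 0.246
```

Run:
```python
from h import *
s,R=st()
c=snap("wrist","w17"); crop(c,180,150,340,260,5,"w17",10)
P=lambda X: proj(c,X)[0].round(1)
print("hole expected px",P([.6525,-.0422,.082]), "local",(R.T@(np.array([.6525,-.0422,.082])-s["tool_pos"])).round(4))
```

```text
t 32.58 pos [ 0.6524 -0.0415  0.1708] x [ 0.237 -0.971  0.   ] z [0.971 0.237 0.   ] w 21.0 F [-0.4  0.2 -3. ]
hole expected px [258.4 189. ] local [ 0.0007  0.0888 -0.0001]
```

View pics/w17.png

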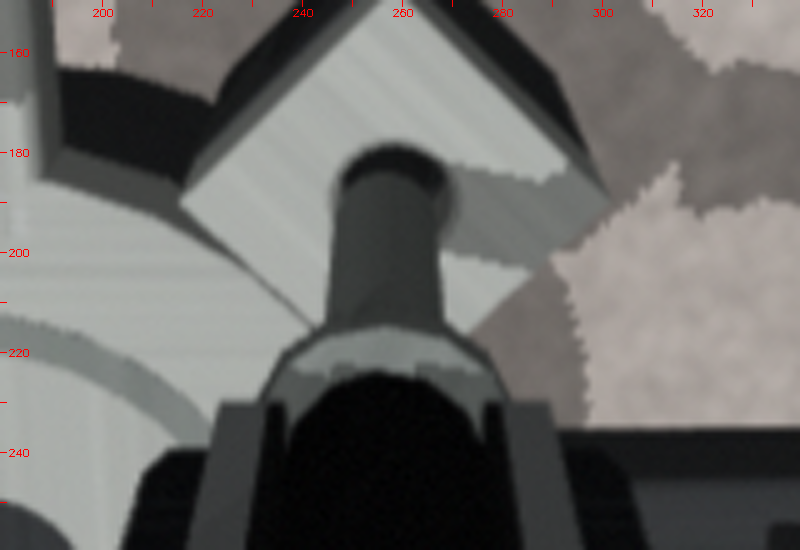

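>>> {"fn": "arm_command", "kwargs": {
  "deltas": [
    [0.0005, 0.002, 0, 0],
    [0, 0.004, 0, 0],
    [0, 0.004, 0, 0],
    [0, 0.004, 0, 0],
    [0, 0, 0, 0]
  ]
}}

```text
time: 33.25
tool_pos: [0.6519, -0.0419, 0.156]
tcp_rot: [-1.314, 1.032, -1.03]
wrist_force: [0.7, -0.7, -1.7]
width: 0.241
```

>>> {"fn": "arm_command", "kwargs": {
  "deltas": [
    [0, 0.004, 0, 0],
    [0, 0.004, 0, 0],
    [0, 0.004, 0, 0],
    [0, 0.004, 0, 0],
    [0, 0, 0, 0]
  ]
}}

```text
time: 33.88
tool_pos: [0.652, -0.0419, 0.1401]
tcp_rot: [-1.314, 1.032, -1.03]
wrist_force: [0.9, -0.0, -2.4]
width: 0.244
```

Run:
```python
from h import *
s,R=st()
c=snap("wrist","w18"); crop(c,180,150,340,260,5,"w18",10); print(s["torque"])
```

```text
t 33.88 pos [ 0.652  -0.0419  0.1401] x [ 0.237 -0.971 -0.   ] z [ 0.971  0.237 -0.001] w 20.8 F [ 0.9 -0.  -2.4]
[ 0.03006498 -0.00247465 -0.00463961]
```

View pics/w18.png

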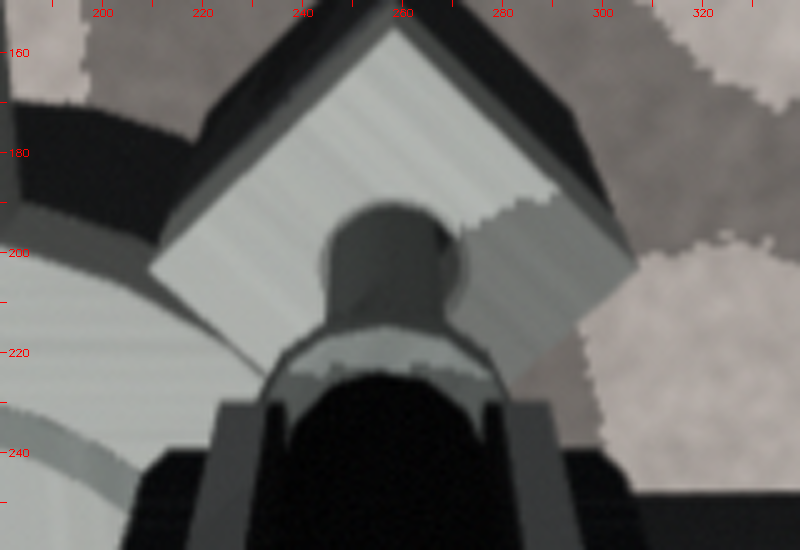

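>>> {"fn": "arm_command", "kwargs": {
  "deltas": [
    [0.0007, 0.001, -0.0004, 0],
    [0, 0.004, 0, 0],
    [0, 0.004, 0, 0],
    [0, 0.004, 0, 0],
    [0, 0.004, 0, 0],
    [0, 0.004, 0, 0],
    [0, 0, 0, 0]
  ]
}}

```text
time: 34.8
tool_pos: [0.6517, -0.0427, 0.1191]
tcp_rot: [-1.314, 1.032, -1.03]
wrist_force: [-0.2, 0.5, -3.0]
width: 0.242
```

>>> {"fn": "arm_command", "kwargs": {
  "deltas": [
    [0, 0.004, 0, 0],
    [0, 0.004, 0, 0],
    [0, 0.004, 0, 0],
    [0, 0.004, 0, 0],
    [0, 0.004, 0, 0],
    [0, 0, 0, 0]
  ]
}}

```text
time: 35.55
tool_pos: [0.6518, -0.0427, 0.0991]
tcp_rot: [-1.314, 1.032, -1.03]
wrist_force: [0.2, 0.7, -2.0]
width: 0.241
```

Run:
```python
from h import *
s,R=st()
c=snap("wrist","w19"); crop(c,180,150,340,260,5,"w19",10); print(s["torque"])
```

```text
t 35.55 pos [ 0.6518 -0.0427  0.0991] x [ 0.237 -0.971 -0.   ] z [ 0.971  0.237 -0.001] w 20.5 F [ 0.2  0.7 -2. ]
[ 0.04179511 -0.04466693 -0.00853863]
```

View pics/w19.png

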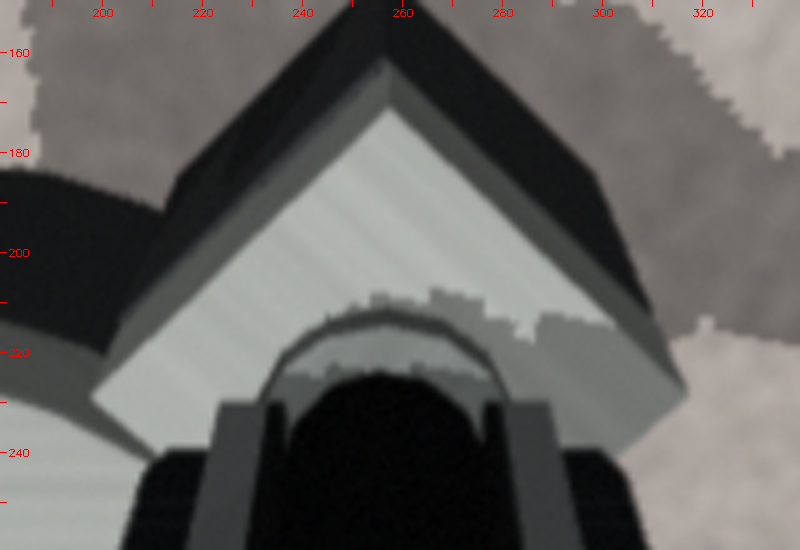

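>>> {"fn": "arm_command", "kwargs": {
  "deltas": [
    [0, 0.002, 0, 0],
    [0, 0.002, 0, 0],
    [0, 0.002, 0, 0],
    [0, 0, 0, 0]
  ]
}}

```text
time: 36.1
tool_pos: [0.6522, -0.0427, 0.0937]
tcp_rot: [-1.313, 1.031, -1.031]
wrist_force: [-0.4, -0.2, -1.2]
width: 0.243
```

>>> {"fn": "arm_command", "kwargs": {
  "deltas": [
    [0, 0.002, 0, 0],
    [0, 0, 0, 0]
  ]
}}

```text
time: 36.35
tool_pos: [0.6523, -0.0428, 0.0935]
tcp_rot: [-1.313, 1.03, -1.031]
wrist_force: [-4.1, -0.2, 6.5]
width: 0.24
```

>>> {"fn": "arm_command", "kwargs": {
  "deltas": [
    [0, 0.001, 0, 0],
    [0, 0, 0, 0],
    [0, 0, 0, 0],
    [0, 0, 0, 0]
  ],
  "fingers": 0.05
}}

```text
time: 36.85
tool_pos: [0.6521, -0.0427, 0.0905]
tcp_rot: [-1.313, 1.031, -1.031]
wrist_force: [0.4, 0.1, -0.5]
width: 0.59
```

>>> {"fn": "arm_command", "kwargs": {
  "deltas": [
    [0, -0.02, 0, 0],
    [0, -0.04, 0, 0],
    [0, -0.05, 0, 0],
    [0, -0.04, 0, 0],
    [0, 0, 0, 0]
  ]
}}

```text
time: 37.48
tool_pos: [0.6555, -0.0431, 0.2483]
tcp_rot: [-1.307, 1.022, -1.038]
wrist_force: [-0.3, 0.0, 0.1]
width: 0.585
```

Run:
```python
from h import *
s,R=st()
print("to pin2",(R.T@(np.array([.5245,-.3975,.0955])-s["tool_pos"])).round(4))
a=snap("scene","s20"); crop(a,210,160,340,280,6,"s20")
```

```text
t 37.48 pos [ 0.6555 -0.0431  0.2483] x [ 0.237 -0.971  0.004] z [0.971 0.237 0.011] w 50.0 F [-0.3  0.   0.1]
to pin2 [ 0.3126  0.1517 -0.213 ]
```

View pics/s20.png

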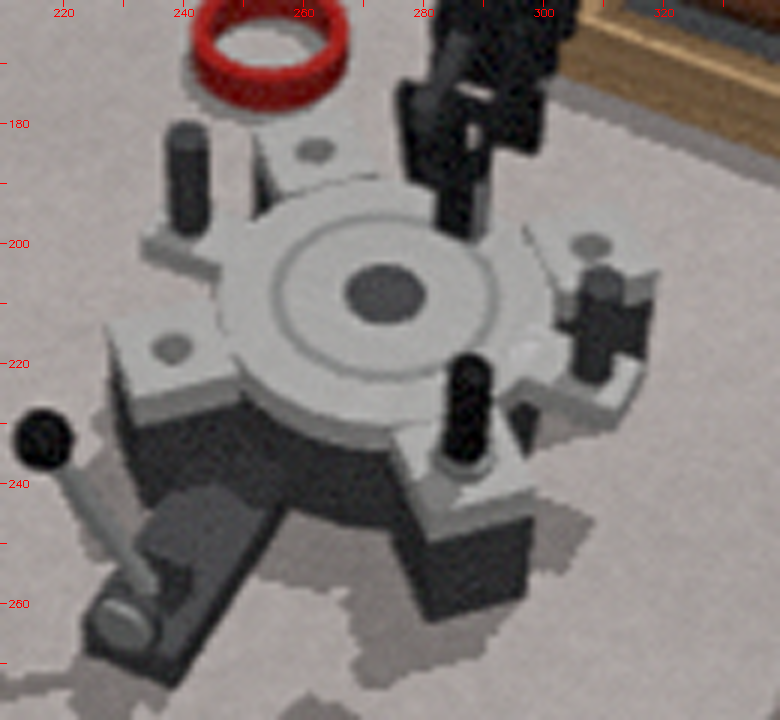

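>>> {"fn": "arm_command", "kwargs": {
  "deltas": [
    [0.0347, 0, -0.0237, 0],
    [0.0347, 0, -0.0237, 0],
    [0.0347, 0, -0.0237, 0],
    [0.0347, 0, -0.0237, 0],
    [0.0347, 0, -0.0237, 0],
    [0.0347, 0, -0.0237, 0],
    [0.0347, 0, -0.0237, 0],
    [0.0347, 0, -0.0237, 0],
    [0.0347, 0, -0.0237, 0],
    [0, 0, 0, 0],
    [0, 0.04, 0, 0],
    [0, 0.04, 0, 0],
    [0, 0, 0, 0],
    [0, 0, 0, 0]
  ]
}}

```text
time: 39.28
tool_pos: [0.5197, -0.3964, 0.1616]
tcp_rot: [-1.313, 1.03, -1.031]
wrist_force: [-0.5, -0.3, 0.4]
width: 0.589
```

Run:
```python
from h import *
s,R=st()
print("to pin2",(R.T@(np.array([.5245,-.3975,.0955])-s["tool_pos"])).round(4))
c=snap("wrist","w21"); crop(c,100,100,420,350,2.4,"w21",20)
```

```text
t 39.27 pos [ 0.5197 -0.3964  0.1616] x [ 0.238 -0.971  0.   ] z [0.971 0.238 0.   ] w 50.3 F [-0.5 -0.3  0.4]
to pin2 [0.0022 0.0661 0.0043]
```

View pics/w21.png

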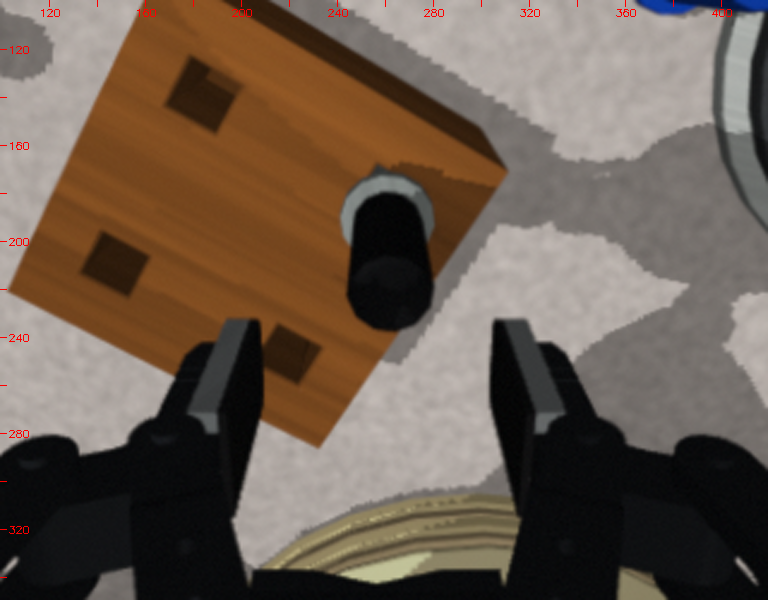

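Run:
```python
from h import *
c=load("pics/w21.npy"); s=c["state"]; R=Ro.from_rotvec(s["tcp_rot"]).as_matrix()
f=lambda p:np.array(p)/2.4+[100,100]-.5
for p,z in [((391,293),.145),((387,218),.091)]:
    X=atz(c,f(p),z); print(X, (R.T@(X-s["tool_pos"])).round(4))
```

```text
[ 0.52506053 -0.39768616  0.145     ] [0.0025 0.0166 0.0049]
[ 0.52533621 -0.39741957  0.091     ] [0.0023 0.0706 0.0052]
```

>>> {"fn": "arm_command", "kwargs": {
  "deltas": [
    [0.0024, 0, 0.0048, 0],
    [0, 0.02, 0, 0],
    [0, 0.025, 0, 0],
    [0, 0.015, 0, 0],
    [0, 0.006, 0, 0],
    [0, 0, 0, 0],
    [0, 0, 0, 0]
  ]
}}

```text
time: 40.2
tool_pos: [0.525, -0.3985, 0.0957]
tcp_rot: [-1.313, 1.029, -1.032]
wrist_force: [0.5, -1.1, -0.3]
width: 0.583
```

>>> {"fn": "arm_command", "kwargs": {
  "deltas": [
    [0, 0, 0, 0],
    [0, 0, 0, 0],
    [0, 0, 0, 0],
    [0, 0, 0, 0],
    [0, 0, 0, 0]
  ],
  "fingers": 0.01,
  "newtons": 60
}}

```text
time: 40.83
tool_pos: [0.5248, -0.3984, 0.0956]
tcp_rot: [-1.313, 1.03, -1.032]
wrist_force: [0.2, -0.1, 5.4]
width: 0.237
```

>>> {"fn": "arm_command", "kwargs": {
  "deltas": [
    [0, -0.01, 0, 0],
    [0, -0.02, 0, 0],
    [0, -0.03, 0, 0],
    [0, -0.04, 0, 0],
    [0, -0.04, 0, 0],
    [0, -0.03, 0, 0],
    [0, 0, 0, 0],
    [0, 0, 0, 0]
  ]
}}

```text
time: 41.82
tool_pos: [0.5235, -0.3973, 0.2635]
tcp_rot: [-1.313, 1.033, -1.029]
wrist_force: [-0.2, -0.3, -2.5]
width: 0.244
```

Run:
```python
from h import *
s,R=st()
h=[.562+.105*np.cos(np.radians(-121.2)),.0115+.105*np.sin(np.radians(-121.2)),.082]; print(h)
print("to hole",(R.T@(np.array(h)-s["tool_pos"])).round(4))
c=snap("wrist","w22"); crop(c,100,100,420,350,2.4,"w22",20)
```

```text
t 41.83 pos [ 0.5235 -0.3973  0.2635] x [ 0.237 -0.971 -0.002] z [ 0.971  0.237 -0.001] w 20.8 F [-0.2 -0.3 -2.5]
[np.float64(0.5076071640158214), np.float64(-0.0783132473168532), 0.082]
to hole [-0.3134  0.182   0.0606]
```

View pics/w22.png

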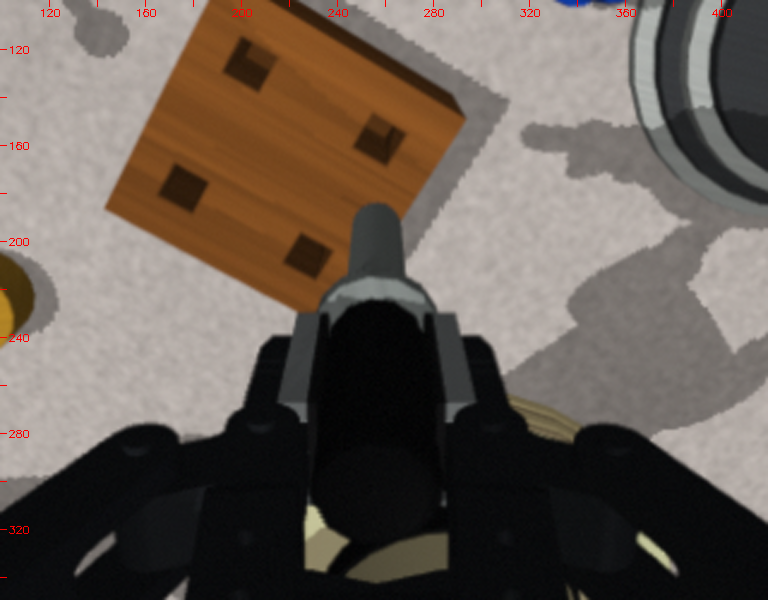

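>>> {"fn": "arm_command", "kwargs": {
  "deltas": [
    [-0.0392, 0, 0.0076, 0],
    [-0.0392, 0, 0.0076, 0],
    [-0.0392, 0, 0.0076, 0],
    [-0.0392, 0, 0.0076, 0],
    [-0.0392, 0, 0.0076, 0],
    [-0.0392, 0, 0.0076, 0],
    [-0.0392, 0, 0.0076, 0],
    [-0.0392, 0, 0.0076, 0],
    [0, 0, 0, 0],
    [0, 0.04, 0, 0],
    [0, 0.03, 0, 0],
    [0, 0, 0, 0],
    [0, 0, 0, 0]
  ]
}}

```text
time: 43.5
tool_pos: [0.5092, -0.0795, 0.195]
tcp_rot: [-1.313, 1.031, -1.031]
wrist_force: [-0.4, -0.0, -2.2]
width: 0.245
```

Run:
```python
from h import *
s,R=st()
c=snap("wrist","w23"); crop(c,180,130,340,260,5,"w23",10)
H=np.array([.5076,-.0783,.082]); print("hole expected px",proj(c,H), "local",(R.T@(H-s["tool_pos"])).round(4))
```

```text
t 43.5 pos [ 0.5092 -0.0795  0.195 ] x [ 0.237 -0.972  0.   ] z [ 0.972  0.237 -0.   ] w 20.9 F [-0.4 -0.  -2.2]
hole expected px [[255.7098419  181.25953729]] local [-0.0015  0.113  -0.0012]
```

View pics/w23.png

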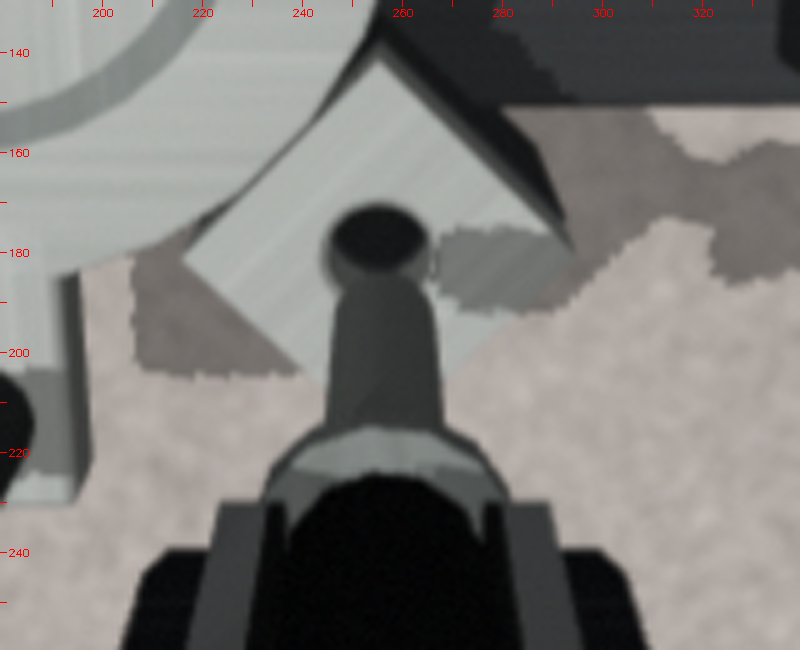

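>>> {"fn": "arm_command", "kwargs": {
  "deltas": [
    [-0.0014, 0.01, -0.0011, 0],
    [0, 0.01, 0, 0],
    [0, 0.004, 0, 0],
    [0, 0, 0, 0],
    [0, 0, 0, 0]
  ]
}}

```text
time: 44.18
tool_pos: [0.5077, -0.0778, 0.1709]
tcp_rot: [-1.313, 1.03, -1.031]
wrist_force: [0.6, -1.0, -1.8]
width: 0.242
```

Run:
```python
from h import *
s,R=st()
c=snap("wrist","w24"); crop(c,180,150,340,260,5,"w24",10)
H=np.array([.5076,-.0783,.082]); print("hole expected px",proj(c,H), "local",(R.T@(H-s["tool_pos"])).round(4))
```

```text
t 44.17 pos [ 0.5077 -0.0778  0.1709] x [ 0.238 -0.971  0.   ] z [0.971 0.238 0.   ] w 20.7 F [ 0.6 -1.  -1.8]
hole expected px [[258.08869169 189.1304334 ]] local [ 0.0005  0.0889 -0.0003]
```

View pics/w24.png

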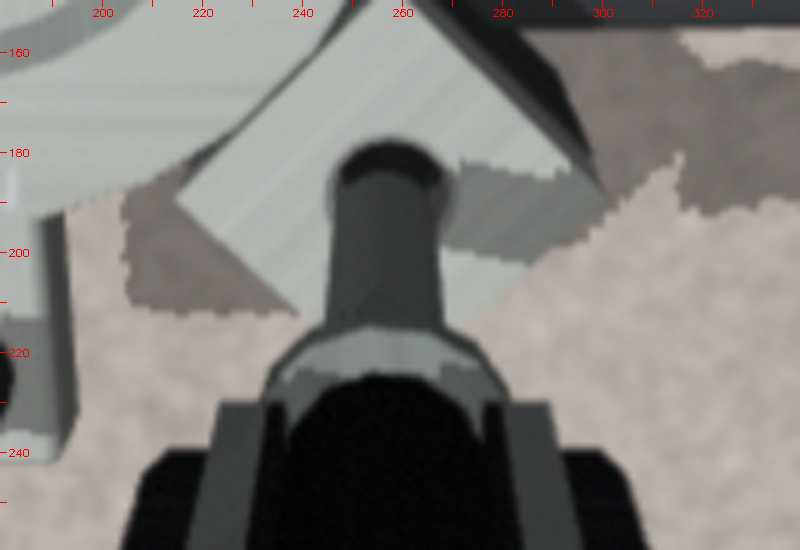

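>>> {"fn": "arm_command", "kwargs": {
  "deltas": [
    [0.0006, 0.002, 0, 0],
    [0, 0.004, 0, 0],
    [0, 0.004, 0, 0],
    [0, 0.004, 0, 0],
    [0, 0, 0, 0]
  ]
}}

```text
time: 44.85
tool_pos: [0.5072, -0.0783, 0.1561]
tcp_rot: [-1.314, 1.032, -1.03]
wrist_force: [-0.0, -0.5, -2.4]
width: 0.239
```

>>> {"fn": "arm_command", "kwargs": {
  "deltas": [
    [0, 0.004, 0, 0],
    [0, 0.004, 0, 0],
    [0, 0.004, 0, 0],
    [0, 0.004, 0, 0],
    [0, 0, 0, 0]
  ]
}}

```text
time: 45.48
tool_pos: [0.5073, -0.0783, 0.1402]
tcp_rot: [-1.314, 1.032, -1.03]
wrist_force: [1.0, 0.0, -1.8]
width: 0.242
```

Run:
```python
from h import *
s,R=st()
c=snap("wrist","w25"); crop(c,180,150,340,260,5,"w25",10); print(s["torque"])
H=np.array([.5076,-.0783,.082]); print("local",(R.T@(H-s["tool_pos"])).round(4))
```

```text
t 45.48 pos [ 0.5073 -0.0783  0.1402] x [ 0.237 -0.971 -0.   ] z [ 0.971  0.237 -0.001] w 20.6 F [ 1.   0.  -1.8]
[-0.00761747 -0.02076483 -0.04057364]
local [0.0001 0.0582 0.0003]
```

View pics/w25.png

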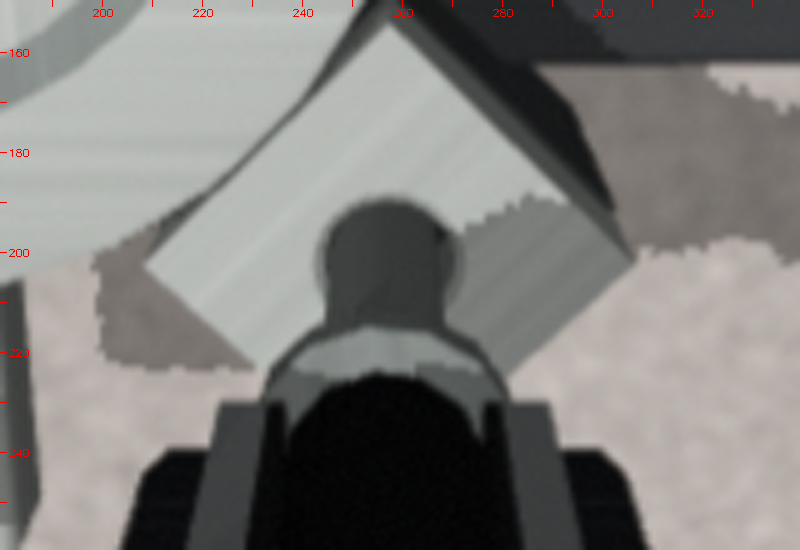

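>>> {"fn": "arm_command", "kwargs": {
  "deltas": [
    [0.0004, 0.001, -0.0004, 0],
    [0, 0.004, 0, 0],
    [0, 0.004, 0, 0],
    [0, 0.004, 0, 0],
    [0, 0.004, 0, 0],
    [0, 0.004, 0, 0],
    [0, 0, 0, 0]
  ]
}}

```text
time: 46.4
tool_pos: [0.5073, -0.0788, 0.1193]
tcp_rot: [-1.313, 1.031, -1.031]
wrist_force: [0.5, 0.3, -2.7]
width: 0.242
```

>>> {"fn": "arm_command", "kwargs": {
  "deltas": [
    [0, 0.004, 0, 0],
    [0, 0.004, 0, 0],
    [0, 0.004, 0, 0],
    [0, 0.004, 0, 0],
    [0, 0.004, 0, 0],
    [0, 0, 0, 0]
  ]
}}

```text
time: 47.15
tool_pos: [0.5073, -0.0789, 0.0993]
tcp_rot: [-1.313, 1.031, -1.031]
wrist_force: [-0.2, 0.6, -2.1]
width: 0.245
```

>>> {"fn": "arm_command", "kwargs": {
  "deltas": [
    [0, 0.002, 0, 0],
    [0, 0.002, 0, 0],
    [0, 0.002, 0, 0],
    [0, 0.001, 0, 0],
    [0, 0, 0, 0]
  ]
}}

```text
time: 47.78
tool_pos: [0.5074, -0.0788, 0.093]
tcp_rot: [-1.313, 1.031, -1.031]
wrist_force: [-0.8, 0.7, 0.9]
width: 0.243
```

>>> {"fn": "arm_command", "kwargs": {
  "deltas": [
    [0, 0.001, 0, 0],
    [0, 0, 0, 0]
  ]
}}

```text
time: 48.02
tool_pos: [0.5075, -0.0789, 0.0929]
tcp_rot: [-1.313, 1.031, -1.031]
wrist_force: [-4.4, 0.7, 8.3]
width: 0.241
```

Collar seated (8 N up). Release and look.

>>> {"fn": "arm_command", "kwargs": {
  "deltas": [
    [0, 0, 0, 0],
    [0, 0, 0, 0],
    [0, 0, 0, 0],
    [0, 0, 0, 0]
  ],
  "fingers": 0.05
}}

```text
time: 48.52
tool_pos: [0.5074, -0.0788, 0.0916]
tcp_rot: [-1.313, 1.031, -1.031]
wrist_force: [-0.5, 0.2, -0.6]
width: 0.587
```

>>> {"fn": "arm_command", "kwargs": {
  "deltas": [
    [0, -0.02, 0, 0],
    [0, -0.04, 0, 0],
    [0, -0.05, 0, 0],
    [0, -0.04, 0, 0],
    [0, 0, 0, 0],
    [0, 0, 0, 0]
  ]
}}

```text
time: 49.28
tool_pos: [0.5069, -0.0787, 0.241]
tcp_rot: [-1.314, 1.031, -1.03]
wrist_force: [0.2, 0.0, -1.1]
width: 0.589
```

Run:
```python
from h import *
s,R=st()
a=snap("scene","s26"); crop(a,210,160,340,280,6,"s26")
crop(a,100,70,400,300,2.6,"s26b",20)
```

```text
t 49.27 pos [ 0.5069 -0.0787  0.241 ] x [ 0.237 -0.971 -0.   ] z [ 0.971  0.237 -0.001] w 50.3 F [ 0.2  0.  -1.1]
```

View pics/s26.png

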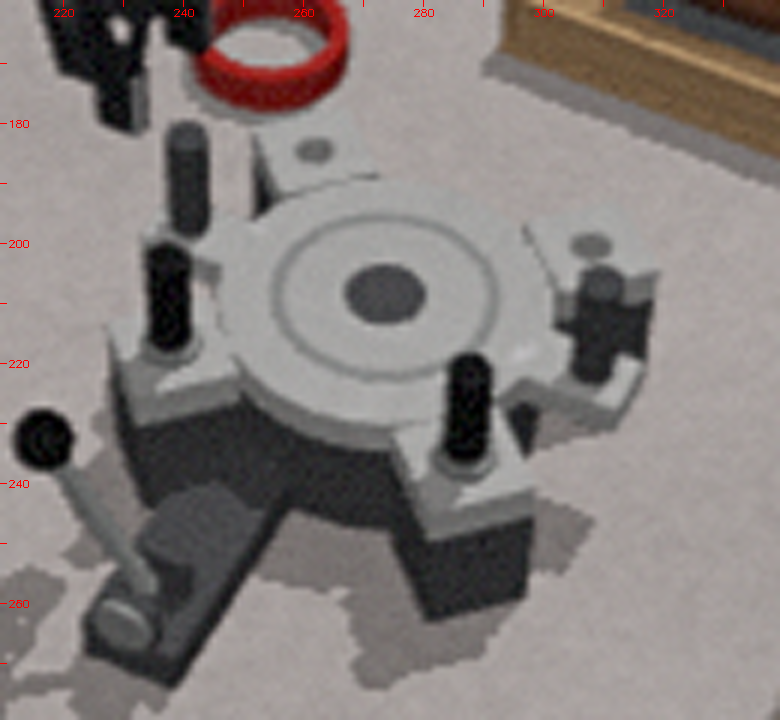

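View pics/s26b.png

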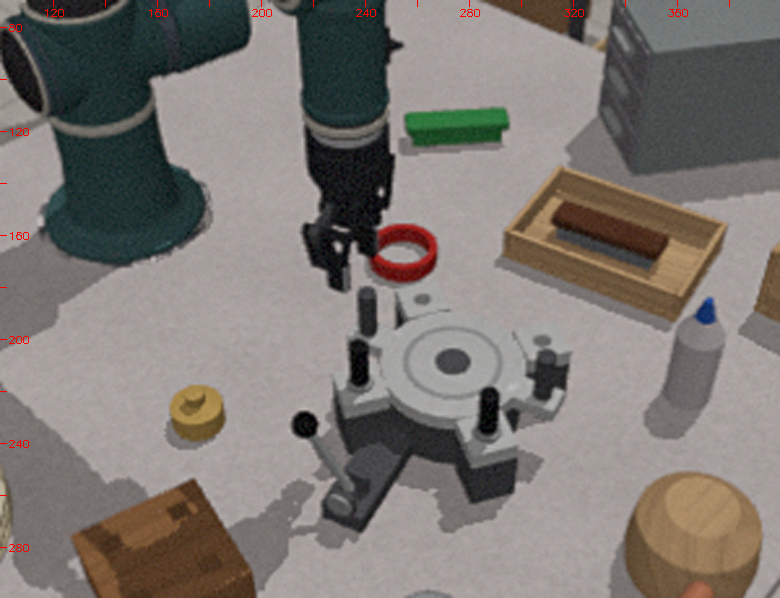

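>>> {"fn": "arm_command", "kwargs": {
  "deltas": [
    [0.034, 0, -0.0184, 0],
    [0.034, 0, -0.0184, 0],
    [0.034, 0, -0.0184, 0],
    [0, 0, 0, 0],
    [0, 0, 0, 0]
  ],
  "fingers": 0
}}

```text
time: 49.95
tool_pos: [0.4772, -0.1904, 0.2401]
tcp_rot: [-1.313, 1.034, -1.029]
wrist_force: [-0.5, 0.5, -0.1]
width: 0.001
```

Run:
```python
from h import *
st(); c=snap("wrist","w27"); crop(c,0,0,512,384,1.55,"w27",20)
```

```text
t 49.95 pos [ 0.4772 -0.1904  0.2401] x [ 0.237 -0.972 -0.002] z [ 0.972  0.237 -0.002] w 0.1 F [-0.5  0.5 -0.1]
```

View pics/w27.png

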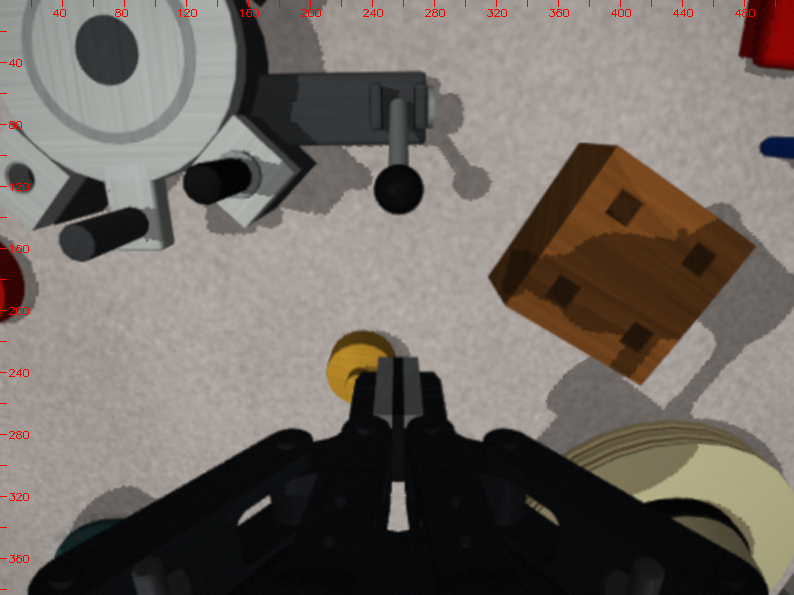

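>>> {"fn": "arm_command", "kwargs": {
  "deltas": [
    [0, 0.04, 0, 0],
    [0, 0.04, 0, 0],
    [0, 0.03, 0, 0],
    [0, 0.018, 0, 0],
    [0, 0, 0.01, 0],
    [0, 0, 0.01, 0],
    [0, 0, 0.006, 0],
    [0, 0, 0.006, 0],
    [0, 0, 0.006, 0],
    [0, 0, 0.006, 0],
    [0, 0, 0.006, 0],
    [0, 0, 0.006, 0],
    [0, 0, 0.006, 0],
    [0, 0, 0.006, 0],
    [0, 0, 0.006, 0]
  ]
}}

```text
time: 51.88
tool_pos: [0.5505, -0.1735, 0.1142]
tcp_rot: [-1.313, 1.03, -1.031]
wrist_force: [-3.7, -1.1, 2.5]
width: 0.0
```

>>> {"fn": "arm_command", "kwargs": {
  "deltas": [
    [0, 0, 0.006, 0],
    [0, 0, 0.006, 0],
    [0, 0, 0.006, 0],
    [0, 0, 0.006, 0],
    [0, 0, 0.006, 0],
    [0, 0, 0, 0]
  ]
}}

```text
time: 52.62
tool_pos: [0.5792, -0.166, 0.113]
tcp_rot: [-1.313, 1.031, -1.03]
wrist_force: [-2.2, -0.5, -1.1]
width: -0.006
```

>>> {"fn": "arm_command", "kwargs": {
  "deltas": [
    [0, 0, 0.004, 0],
    [0, 0, 0.004, 0],
    [0, 0, 0, 0]
  ]
}}

```text
time: 53.0
tool_pos: [0.5869, -0.1643, 0.1136]
tcp_rot: [-1.313, 1.031, -1.031]
wrist_force: [-3.1, 0.3, -3.1]
width: -0.0
```

>>> {"fn": "arm_command", "kwargs": {
  "deltas": [
    [0, 0, 0.003, 0],
    [0, 0, 0, 0]
  ]
}}

```text
time: 53.25
tool_pos: [0.5898, -0.1637, 0.1137]
tcp_rot: [-1.313, 1.031, -1.031]
wrist_force: [-4.1, -0.7, -2.2]
width: -0.001
```

>>> {"fn": "arm_command", "kwargs": {
  "deltas": [
    [0, 0, 0.003, 0],
    [0, 0, 0.002, 0],
    [0, 0, 0, 0]
  ]
}}

```text
time: 53.62
tool_pos: [0.594, -0.1627, 0.1135]
tcp_rot: [-1.314, 1.032, -1.03]
wrist_force: [-6.0, -1.5, -1.4]
width: -0.002
```

>>> {"fn": "arm_command", "kwargs": {
  "deltas": [
    [0, 0, 0.003, 0],
    [0, 0, 0, 0]
  ]
}}

```text
time: 53.88
tool_pos: [0.5942, -0.1626, 0.1134]
tcp_rot: [-1.319, 1.036, -1.027]
wrist_force: [-13.1, -4.4, 2.7]
width: -0.001
```

At the stop (13 N, no movement). One small further push, then retreat and check.

>>> {"fn": "arm_command", "kwargs": {
  "deltas": [
    [0, 0, 0.002, 0],
    [0, 0, 0, 0]
  ]
}}

```text
time: 54.12
tool_pos: [0.5944, -0.1625, 0.1134]
tcp_rot: [-1.321, 1.038, -1.025]
wrist_force: [-19.1, -5.1, 6.0]
width: 0.003
```

>>> {"fn": "arm_command", "kwargs": {
  "deltas": [
    [0, 0, -0.03, 0],
    [0, 0, -0.03, 0],
    [0, -0.05, 0, 0],
    [0, -0.05, 0, 0],
    [0, -0.05, 0, 0],
    [0, -0.02, -0.03, 0],
    [0, 0, -0.03, 0],
    [0, 0, 0, 0],
    [0, 0, 0, 0]
  ]
}}

```text
time: 55.25
tool_pos: [0.4844, -0.1898, 0.2848]
tcp_rot: [-1.311, 1.028, -1.033]
wrist_force: [-0.9, 0.4, -0.3]
width: -0.0
```

Run:
```python
from h import *
st(); c=snap("wrist","w28"); crop(c,0,0,512,384,1.55,"w28",20)
a=snap("scene","s28"); crop(a,100,70,400,300,2.6,"s28b",20); b=snap("top","t28"); crop(b,0,0,512,384,1.55,"t28",20)
```

```text
t 55.25 pos [ 0.4844 -0.1898  0.2848] x [ 0.237 -0.971  0.001] z [0.971 0.237 0.004] w -0.0 F [-0.9  0.4 -0.3]
```

View pics/w28.png

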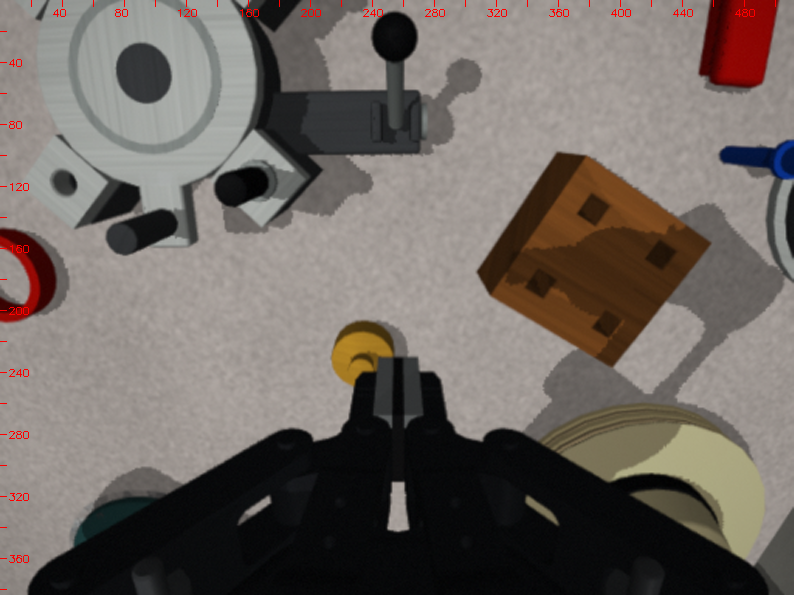

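View pics/s28b.png

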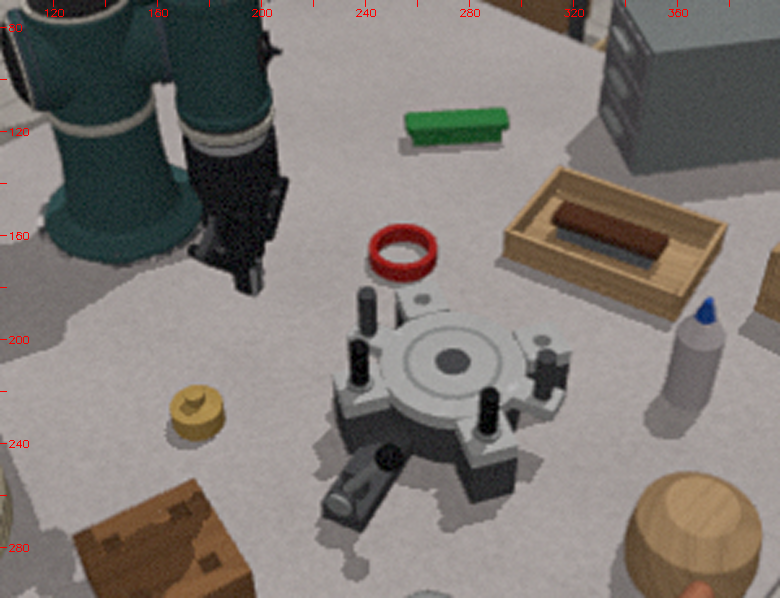

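View pics/t28.png

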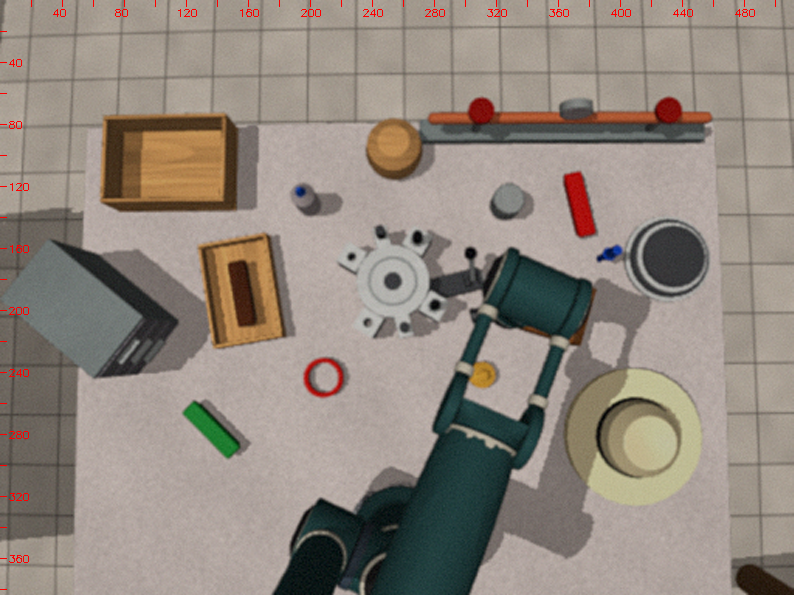

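Run:
```python
from h import *
a=load("pics/s28.npy");c=load("pics/w28.npy")
X,e=tri((c,np.array([394.5,37])/1.55-.5),(a,np.array([390,457])/2.6+[100,70]-.5)); print(X,e)
x=(X[:2]-[.5707,-.1667])@[.971,.2385]; print("off",x,"v",.55+np.arcsin(x/.09))
job.finish_job()
```

```text
[ 0.61767183 -0.15374737  0.11854769] [0.0008 0.0008]
off 0.04869885002435577 v 1.1217426098828611
the job is handed in; nothing more can be done
```

The press is set up as asked and the job is handed in; it took about 55 s of the 210 s.

- **Brush:** it lies flat in the low wooden tray, well inside the walls. The last top and scene pictures still show it there.
- **Lever opened:** I pushed it towards the robot until it hit its stop. The force rose to 15 N with no further movement, before I touched the die.
- **Die:** I turned it about 51° clockwise by one post. A wrist-camera look straight down one hole showed the die, bed and table openings concentric.
- **Pins:** only two were present, both with black handles and both standing in the holder. Each is seated with its collar on the die, with an upward force of 6.5 N and 8 N at the end of the push. All four holder sockets are now empty.
- **Lever locked:** I then pushed it back over to its far stop, reaching 19 N with no movement. The knob measured (0.618, -0.154, 0.119) m, which gives an angle of about 1.12 against the nominal 1.10, within measuring error.

I moved nothing else: the tape, weight, glue, tin, green and red brushes and blue pin look undisturbed in the final pictures. My early height readings were rough. One gave the brush top at 78 and 111 mm from two view pairs (about 120 mm expected), and one gave a pin top at 168 mm (145 mm expected). Each was caused by inaccurate pixel reading in the top view. I used wrist-camera positions at the known heights instead, and each grasp held on the first try.

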